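# Unload the capper's rail into the carrier in reverse order

## Robot

A 7-joint arm with a two-finger parallel gripper is mounted at the origin on the work surface. World frame = base frame: x ahead of the robot, y to its left, z up, the work surface at z = 0. Lengths are in m, angles in degrees, forces in N, time in s.
With the tool pointing down it reaches from about 0.4 to 0.9 m from the base axis. Payload 5.5 kg.
Tool frame: the origin (TCP) lies at the very end of the fingers, on their centre line; the grasp point (between the pads) lies 19 mm behind it; z points along the fingers, y is the direction in which the jaws open and shut (so a half turn about z gives the same grasp; the last joint's range is limited). The gripper opens to 92 mm and grips with 3 to 60 N. Pads are 19 mm wide; open, the fingers measure 130 mm over their backs; the gripper's body (75 mm by 190 mm) begins 47 mm behind the grasp point.
Start: joints at [-51.497, 28.699, -24.465, 88.831, 12.651, 65.22, -12.049], TCP at [0.258, 0.596, 0.201] pointing down, gripper open.
Joint ranges: [-164.97, 164.97], [-17.58, 116.51], [-87.97, 89.64], [11.32, 138.91], [-80.73, 260.73], [10.89, 115.49], [-147.41, 147.41]. Speed limits (degrees/s): [147.25, 147.25, 180, 180, 180, 180, 180].

## Interface

Orientations are given as a 3x3 rotation matrix whose columns are the frame's x, y, z axes.
In Python, from bench import robot, eyes gives the robot as it stands.
- The arm moves only by the tool apply_moves, never from a script. Its argument "increments" is a list of rows, each a list of 3 entries, a list of its own where there are three numbers: the closure, from 0 (fully open) to 1 (shut), then the shift along the tool's x, y, z in m, then the turn, a rotation vector about the tool's x, y, z in rad. In form: [[hand, [tx, ty, tz], [rx, ry, rz]], ...]. A call has 1 to 20 rows; each row shifts and turns the commanded pose from where the row before left it, along the tool's axes as they then stand; what a row does not reach is not made up. A row lasts 1/10 s, in which the tool goes at most 50 mm and 8.59 degrees, less where a joint would pass 70% of its speed; a pose out of reach is approached as far as the arm can. A call with a gripper value outside its range is refused whole. The fingers move at their own pace and stop on an object; "newtons" is the grip in N (left out, the last holds). Time passes only in rows, so rows that do not move let the fingers close. It gives the time, the measured TCP pose, the force and the opening at its end, in the units of the state.
- robot.state(): the state, without advancing time (a new reading comes with each control period).
- eyes.snapshot(name): name is "scene" or "top"; returns a dict with "frame" (420x560x3 uint8, red, green, blue), "depth" (420x560 float32, m along the optical axis (not along the pixel's ray), 0 where there is no reading), "fovy" (degrees; the focal length in pixels is half the picture's height over the tangent of half this angle, whatever the lens; pixels are square), "cx", "cy" (the principal point, pixels), "extrinsics" (4x4, takes a point from camera to world coordinates). Camera axes: x right, y up, looking along -z (the intrinsics and any distortion apply to the point x, -y, -z); pixel columns grow to the right and rows downward; lengths in m; the calibration is good to about 2 mm. A picture is of the moment at which its call begins.
- robot.sign_off(): hands the job in, once; it reports no verdict.
The state is a dict: "time": time; "joints": joint angles; "joint_vel": joint speeds; "joint_torque": joint torques, N m; "position": TCP position; "eef_rot": TCP orientation; "ft_force": force on the tool from outside, world axes, zero at the start; "wrist_torque": the same for the moment, N m; "width": opening from 0.0 (shut) to 1.0 (fully open).
Only numpy, scipy, OpenCV 4.12 (cv2) and the standard library are available. Lean on these libraries where they do the work, as an engineer would, in place of code of your own. Each camera call takes 0.05 s, during which the arm holds its last target.

## Task

Move the four capped bottles from the nests on the aluminium rail into the grey carrier, one upright in each compartment, in reverse order: the bottle that began nearest the rail's upright stop plate goes into the compartment farthest from the carrier's stop plate, the next one into the next compartment, and so on, so that the one that began farthest from the rail's stop ends beside the carrier's stop. Set each down gently on the compartment's floor rather than dropping it, and do not knock any bottle over.

Things in the scene. Friction and masses are not known exactly. Their poses are not given: they have to be found in the camera images.
- jar_mid (a point): Widest bottle, the jar: plain cylinder 46 mm in diameter, 66 mm tall, cap nearly as wide as the body (45 mm); 0.14 kg or so. Amber glass with an aluminium crimp cap, upright. Point: on its axis, half-way up. Its z axis runs up.
- tube_mid (a point): Slimmest bottle, the tube: plain cylinder 26 mm in diameter, 80 mm tall, cap 25 mm; 0.06 kg or so. Amber glass with an aluminium crimp cap, upright. Point: on its axis, half-way up. Its z axis runs up.
- flask_mid (a point): Shouldered bottle, the flask: body 40 mm in diameter, straight up to 52 mm, then a sloping shoulder to a narrow cap of 21 mm; 78 mm tall; 0.12 kg or so. Amber glass with an aluminium crimp cap, upright. Point: on its axis, half-way up. Its z axis runs up.
- vial_mid (a point): Middling bottle, the vial: body 34 mm in diameter, straight up to 50 mm, cap 29 mm; 68 mm tall; 0.08 kg or so. Amber glass with an aluminium crimp cap, upright. Point: on its axis, half-way up. Its z axis runs up.
- nest_jar: Fixed. White square plate 66 x 66 x 5 mm lying on the rail, with a low ring 7 mm high on it (top 12 mm above the plate's underside), bore 6 mm wider than its bottle. At the start the jar stands centred in it, foot 5 mm above the nest's origin. Origin: centre of the underside. It stays on the rail and so marks where its bottle stood.
- nest_tube: Fixed. White square plate 66 x 66 x 5 mm lying on the rail, with a low ring 7 mm high on it (top 12 mm above the plate's underside), bore 6 mm wider than its bottle. At the start the tube stands centred in it, foot 5 mm above the nest's origin. Origin: centre of the underside. It stays on the rail and so marks where its bottle stood.
- nest_flask: Fixed. White square plate 66 x 66 x 5 mm lying on the rail, with a low ring 7 mm high on it (top 12 mm above the plate's underside), bore 6 mm wider than its bottle. At the start the flask stands centred in it, foot 5 mm above the nest's origin. Origin: centre of the underside. It stays on the rail and so marks where its bottle stood.
- nest_vial: Fixed. White square plate 66 x 66 x 5 mm lying on the rail, with a low ring 7 mm high on it (top 12 mm above the plate's underside), bore 6 mm wider than its bottle. At the start the vial stands centred in it, foot 5 mm above the nest's origin. Origin: centre of the underside. It stays on the rail and so marks where its bottle stood.
- rail: The rail the bottles start on. Fixed aluminium plate 90 mm (its x) by 300 mm (its y), 8 mm thick, carrying the four nests in one row along its y axis, at y = +108, +36, -36 and -108 mm. Dark upright stop plate, 120 mm wide (so wider than the row), 12 mm thick and 40 mm high, across its +y end; the other end has none. Which bottle and nest is at which place changes from start to start. Origin: centre of the underside.
- carrier: The carrier the bottles go to. Fixed grey tray 76 mm (its x) by 292 mm (its y), walls 14 mm high and 4 mm thick, floor 4 mm thick; four square compartments 68 mm wide in one row along its y axis, centres at x = 0, y = +108, +36, -36 and -108 mm. Dark upright stop plate, 120 mm wide (so wider than the row), 12 mm thick and 40 mm high, across its +y end; the other end has none. Origin: centre of the underside.

How it is judged:
By the outcome, as a careful person would: the job done as asked, in the order asked, and still so for the second after the job is handed in, with the robot touching nothing.
It also fails if it takes over 112 s, if anything falls off the work surface, if the arm or the gripper's body presses on something with over 40 N, if the wrist force passes 120 N, or if a joint passes its speed limit or range.

## Working session

There is one attempt and no reset: what is moved stays moved. The work goes in short steps, Python scripts to look and compute and a tool call to move; the robot and the scene stay as the last step left them, time stands still between calls to the robot, and variables do not carry over. Pictures are saved under pics/ and viewed, and the job is handed in when it is done.

Besides the shell and the picture viewer there is one more tool, called after "Emit:" as name(argument=value, ...), one argument or row to a line, values as JSON. apply_moves: Moves the arm, as the interface text tells. Its arguments: {"type":"object","properties":{"increments":{"type":"array","items":{"type":"array"}},"newtons":{"type":"number"}},"required":["increments"]}

```bash
mkdir -p pics; ls
python3 - <<'E'
from bench import robot, eyes
import cv2,numpy as np
s=robot.state();print(s)
for n in("scene","top"):
    d=eyes.snapshot(n);cv2.imwrite(f"pics/{n}0.png",d["frame"][:,:,::-1]);np.savez(f"{n}0.npz",**d)
    print(n,{k:d[k] for k in d if k not in("frame","depth")})
E
```

```text
pics
{'time': 0.0, 'joints': array([-51.49818489,  28.75467395, -24.45290159,  88.89131145,
        12.65136797,  65.22131045, -12.048045  ]), 'joint_vel': array([ 0.04157008,  0.03175625, -0.0016685 , -0.10153979,  0.00600231,
        0.05694556, -0.03820114]), 'joint_torque': array([ 4.64266413e-04, -5.66583180e+01, -5.81598982e+00, -2.79108006e+01,
       -6.87160646e-02,  3.09227931e-02,  1.92198636e-04]), 'position': array([0.25811519, 0.59572383, 0.20036944]), 'eef_rot': array([[-9.17633976e-01,  3.97425695e-01, -8.38602694e-04],
       [ 3.97426576e-01,  9.17632214e-01, -1.79900320e-03],
       [ 5.45587498e-05, -1.98410946e-03, -9.99998030e-01]]), 'ft_force': array([-0.80535783, -0.03882701,  1.00013198]), 'wrist_torque': array([-0.03150704,  0.00695066, -0.01477999]), 'width': 0.9983194521651729}
scene {'fovy': 46.04671394431966, 'cx': 271.0079177853545, 'cy': 217.27954262239047, 'extrinsics': array([[ 0.23653532, -0.54211659,  0.8063254 ,  1.38244327],
       [ 0.97154946,  0.12176231, -0.20313933, -0.22600638],
       [ 0.01194516,  0.83143463,  0.55549417,  0.65671779],
       [ 0.        ,  0.        ,  0.        ,  1.        ]])}
top {'fovy': 56.320348719940306, 'cx': 284.353281929819, 'cy': 212.164739792908, 'extrinsics': array([[ 0.00645873,  0.98804361, -0.15403931,  0.39544327],
       [-0.99996703,  0.00713974,  0.00386818, -0.01613872],
       [ 0.00492173,  0.15400925,  0.98805715,  0.88525715],
       [ 0.        ,  0.        ,  0.        ,  1.        ]])}
```

View pics/scene0.png

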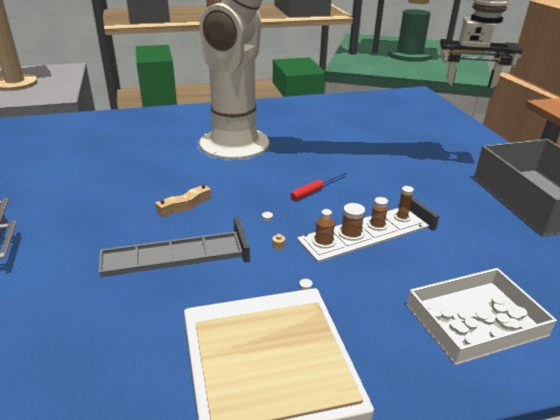

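View pics/top0.png

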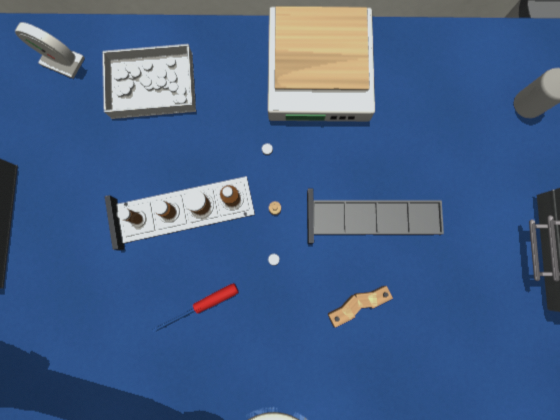

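The bottles in order from the rail stop are tube, vial, jar, flask. In the top view they sit at (132,215), (168,210), (200,205) and (231,195), with the stop at (113,222). The carrier stop is at (310,216) and its compartments are at u≈328, 360, 392 and 424. Next I'll measure these.

```bash
cat > h.py <<'E'
import numpy as np,cv2
def cam(d):
    f=210/np.tan(np.radians(d["fovy"])/2);return f,float(d["cx"]),float(d["cy"]),np.array(d["extrinsics"])
def ray(d,uv,z):
    f,cx,cy,T=cam(d);uv=np.atleast_2d(uv)
    v=np.c_[(uv[:,0]-cx)/f,-(uv[:,1]-cy)/f,-np.ones(len(uv))]@T[:3,:3].T
    o=T[:3,3];return o+v*((z-o[2])/v[:,2])[:,None]
def cloud(d):
    f,cx,cy,T=cam(d);V,U=np.mgrid[:420,:560];Z=d["depth"]
    P=np.stack([(U-cx)/f*Z,-(V-cy)/f*Z,-Z],-1);return P@T[:3,:3].T+T[:3,3]
E
python3 - <<'E'
from h import *
t=np.load("top0.npz");P=cloud(t)
for uv in[(60,250),(300,350),(500,300),(400,150),(328,218),(360,218),(392,218),(424,218),(310,216),(113,222),(151,198)]:print(uv,P[uv[1],uv[0]].round(4))
# rail / carrier segmentation by depth + xy
for nm,t in(("top",t),("scene",np.load("scene0.npz"))):
    P=cloud(t);hsv=cv2.cvtColor(t["frame"],cv2.COLOR_RGB2HSV)
    x,y,z=P[...,0],P[...,1],P[...,2]
    bx=(x>.3)&(x<.65)&(y>-.45)&(y<.42)
    hz=(z>.03)&(z<.2)&bx
    n,l,st,c=cv2.connectedComponentsWithStats(hz.astype(np.uint8))
    print(nm)
    for i in range(1,n):
        if st[i,4]>15:
            Q=P[l==i];print(c[i].round(),st[i,4],Q.mean(0).round(4),Q.max(0).round(3),Q.min(0).round(3))
E
python3 - <<'E'
import cv2
for n,(a,b,c,d) in dict(top=(170,260,90,460),scene=(170,290,80,450)).items():
    im=cv2.imread(f"pics/{n}0.png")[a:b,c:d];cv2.imwrite(f"pics/{n}0c.png",cv2.resize(im,None,fx=2.15,fy=2.15,interpolation=2))
E
```

```text
(60, 250) [ 0.444   0.4837 -0.0009]
(300, 350) [ 0.2319 -0.0554  0.0017]
(500, 300) [ 0.3402 -0.4977  0.0006]
(400, 150) [ 6.828e-01 -2.897e-01  4.000e-04]
(328, 218) [ 0.5203 -0.1189  0.0028]
(360, 218) [ 0.5208 -0.1917  0.0028]
(392, 218) [ 0.521  -0.2638  0.0054]
(424, 218) [ 0.5214 -0.3363  0.0058]
(310, 216) [ 0.5192 -0.0754  0.0399]
(113, 222) [0.5031 0.3523 0.0389]
(151, 198) [0.5629 0.2841 0.0066]
top
[230. 195.] 321 [0.5576 0.0965 0.0713] [0.581 0.118 0.094] [0.541 0.08  0.03 ]
[310. 216.] 326 [ 0.5198 -0.0765  0.0396] [ 0.579 -0.071  0.044] [ 0.461 -0.082  0.031]
[196. 202.] 471 [0.5428 0.1661 0.073 ] [0.567 0.191 0.083] [0.523 0.147 0.031]
[112. 223.] 389 [0.5022 0.3551 0.0387] [0.563 0.374 0.045] [0.445 0.337 0.03 ]
[164. 209.] 289 [0.527  0.2348 0.069 ] [0.546 0.254 0.084] [0.513 0.223 0.031]
[129. 216.] 254 [0.5119 0.3046 0.0757] [0.526 0.322 0.097] [0.501 0.297 0.03 ]
[363. 304.] 480 [ 0.3331 -0.1872  0.0316] [ 0.368 -0.124  0.042] [ 0.301 -0.251  0.03 ]
scene
[413. 203.] 501 [0.524  0.3277 0.0546] [0.567 0.378 0.094] [0.474 0.297 0.03 ]
[380. 210.] 344 [0.5406 0.2369 0.0594] [0.552 0.256 0.082] [0.518 0.223 0.03 ]
[162. 202.] 18 [ 0.3564 -0.2339  0.0337] [ 0.362 -0.227  0.038] [ 0.345 -0.242  0.03 ]
[353. 218.] 550 [0.559  0.1661 0.0615] [0.576 0.192 0.081] [0.529 0.148 0.03 ]
[325. 226.] 465 [0.5743 0.097  0.0606] [0.587 0.12  0.092] [0.551 0.081 0.03 ]
[242. 234.] 221 [ 0.5301 -0.0759  0.0375] [ 0.584 -0.069  0.041] [ 0.462 -0.082  0.03 ]
```

View pics/top0c.png

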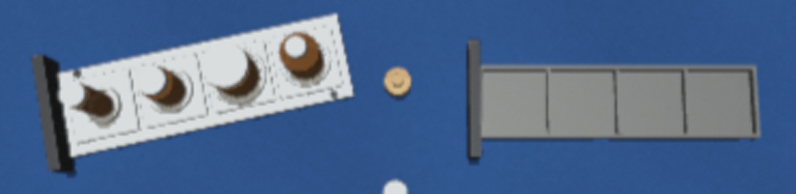

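View pics/scene0c.png

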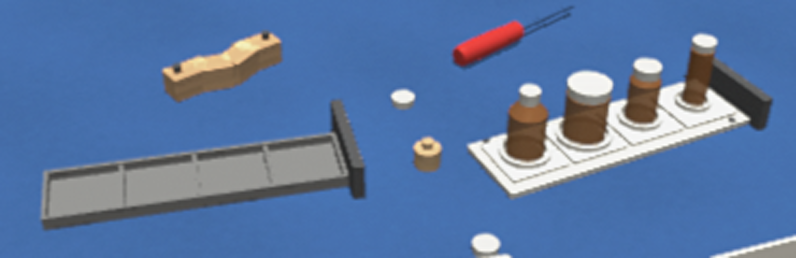

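Run:
```python
from h import *
B=dict(tube=(.093,(.512,.305),.025),vial=(.081,(.527,.235),.029),jar=(.079,(.543,.166),.045),flask=(.091,(.558,.0965),.021))
for nm in("top","scene"):
    t=np.load(nm+"0.npz");P=cloud(t);hsv=cv2.cvtColor(t["frame"],cv2.COLOR_RGB2HSV)
    for b,(zt,c,dia) in B.items():
        m=(P[...,2]>zt-.007)&(np.hypot(P[...,0]-c[0],P[...,1]-c[1])<.04)&(hsv[...,1]<90)
        v,u=np.nonzero(m)
        if len(u)<5: print(nm,b,len(u));continue
        hull=np.c_[u,v].astype(np.float32);(cc),r=cv2.minEnclosingCircle(hull)
        X=ray(t,hull.mean(0),zt)[0]
        print(nm,b,len(u),"raycentroid",X.round(4),"cloud",P[m].mean(0).round(4))
    # rail plates: light low pixels; carrier grey
    z=P[...,2]
    bx=(P[...,0]>.4)&(P[...,0]<.62)&(P[...,1]>.03)&(P[...,1]<.4)
    m=(hsv[...,1]<70)&(hsv[...,2]>140)&bx
    m=cv2.morphologyEx(m.astype(np.uint8),cv2.MORPH_CLOSE,np.ones((5,5)))
    cn=max(cv2.findContours(m,0,1)[0],key=cv2.contourArea).reshape(-1,2)
    X=ray(t,cn,.013)[:,:2]
    r=cv2.minAreaRect((X*1000).astype(np.float32));print(nm,"railrect",r)
    bx=(P[...,0]>.4)&(P[...,0]<.62)&(P[...,1]>-.45)&(P[...,1]<-.05)
    m=(hsv[...,1]<90)&bx
    m=cv2.morphologyEx(m.astype(np.uint8),cv2.MORPH_OPEN,np.ones((3,3)))
    cn=max(cv2.findContours(m,0,1)[0],key=cv2.contourArea).reshape(-1,2)
    X=ray(t,cn,.014)[:,:2];X=X[X[:,1]<-.1]
    r=cv2.minAreaRect((X*1000).astype(np.float32));print(nm,"carrect",r,cv2.boxPoints(r).round(1).tolist())
    for lo,hi in((.03,.4),(-.45,-.03)):
        m=(z>.034)&(z<.048)&(hsv[...,2]<110)&(P[...,0]>.42)&(P[...,0]<.6)&(P[...,1]>lo)&(P[...,1]<hi)
        n,l,st,_=cv2.connectedComponentsWithStats(m.astype(np.uint8));i=1+st[1:,4].argmax()
        v,u=np.nonzero(l==i);X=ray(t,np.c_[u,v],.040)
        r=cv2.minAreaRect((X[:,:2]*1000).astype(np.float32));print(nm,"stop",r)
```

```text
top tube 124 raycentroid [0.5133 0.3084 0.093 ] cloud [0.5134 0.3086 0.0923]
top vial 161 raycentroid [0.5291 0.2387 0.081 ] cloud [0.5292 0.2388 0.0804]
top jar 367 raycentroid [0.5453 0.1687 0.079 ] cloud [0.5453 0.1688 0.0787]
top flask 84 raycentroid [0.5611 0.0989 0.091 ] cloud [0.5612 0.099  0.0905]
top railrect ((537.5607299804688, 204.7549591064453), (90.79914855957031, 300.54864501953125), 12.895232200622559)
top carrect ((522.0939331054688, -237.85061645507812), (77.19699096679688, 273.14178466796875), 0.42296746373176575) [[482.5, -101.5999984741211], [484.5, -374.70001220703125], [561.7000122070312, -374.1000061035156], [559.7000122070312, -101.0]]
top stop ((502.8402099609375, 355.2199401855469), (120.65547180175781, 14.089221000671387), 12.851147651672363)
top stop ((520.8828735351562, -76.49473571777344), (10.971835136413574, 116.80537414550781), 89.83802032470703)
scene tube 67 raycentroid [0.5218 0.3079 0.093 ] cloud [0.5181 0.3102 0.0906]
scene vial 92 raycentroid [0.5383 0.2377 0.081 ] cloud [0.5349 0.2395 0.0787]
scene jar 213 raycentroid [0.5543 0.168  0.079 ] cloud [0.5513 0.1694 0.0769]
scene flask 60 raycentroid [0.5697 0.0985 0.091 ] cloud [0.5662 0.0999 0.0886]
scene railrect ((517.1690063476562, 193.07977294921875), (166.4812469482422, 300.6177673339844), 12.823569297790527)
scene carrect ((532.779296875, -237.88702392578125), (92.98365020751953, 272.9068298339844), 0.37382081151008606) [[485.3999938964844, -101.69999694824219], [487.20001220703125, -374.6000061035156], [580.2000122070312, -374.0], [578.4000244140625, -101.0999984741211]]
scene stop ((527.2021484375, 356.5142517089844), (94.3066635131836, 15.193536758422852), 11.082877159118652)
scene stop ((529.0225219726562, -77.39608764648438), (121.19779968261719, 10.047370910644531), 0.3061688542366028)
```

Emit:
apply_moves(
  increments=[
    [0, [0, 0, 0], [0, 0, 0.117]],
    [0, [0, 0, 0], [0, 0, 0.117]],
    [0, [0, 0, 0], [0, 0, 0.117]],
    [0, [0, 0, 0], [0, 0, 0.117]],
    [0, [0, 0, 0], [0, 0, 0.117]],
    [0, [0, 0, 0], [0, 0, 0.117]],
    [0, [0, 0, 0], [0, 0, 0.117]],
    [0, [0, 0, 0], [0, 0, 0.119]],
    [0, [-0.02, 0.011, 0], [0, 0, 0]],
    [0, [-0.03, 0.0165, 0], [0, 0, 0]],
    [0, [-0.03, 0.0165, 0], [0, 0, 0]],
    [0, [-0.03, 0.0165, 0], [0, 0, 0]],
    [0, [-0.03, 0.0165, 0], [0, 0, 0]],
    [0, [-0.03, 0.0165, 0], [0, 0, 0]],
    [0, [-0.03, 0.0165, 0], [0, 0, 0]],
    [0, [-0.03, 0.0165, 0], [0, 0, 0]],
    [0, [-0.03, 0.0165, 0], [0, 0, 0]],
    [0, [-0.03, 0.0165, 0], [0, 0, 0]],
    [0, [-0.03, 0.0165, 0], [0, 0, 0]],
    [0, [-0.017, 0.0097, 0], [0, 0, 0]],
  ],
)

```text
time: 2.1
position: [0.5163, 0.3055, 0.2009]
eef_rot: [[-0.219, 0.976, 0.0], [0.976, 0.219, -0.002], [-0.002, -0.0, -1.0]]
ft_force: [-0.1, 0.4, 0.3]
width: 0.999
```

```bash
cat > g.py <<'E'
import sys,numpy as np
from bench import robot
from scipy.spatial.transform import Rotation as R
# name -> x,y, yaw of tool y
a=np.radians(12.85);c=np.radians(0.42)
T=dict(tube=(.514,.309,a),vial=(.5295,.239,a),jar=(.546,.169,a),flask=(.562,.099,a),
 c4=(.5233,-.3364,c),c3=(.5227,-.2644,c),c2=(.5222,-.1924,c),c1=(.5217,-.1204,c))
def go(n,z,verbose=True):
    s=robot.state();Rm=s["eef_rot"];x,y,w=T[n]
    yv=np.array([np.cos(w),np.sin(w),0]);zv=np.array([0,0,-1.]);Rt=np.c_[np.cross(yv,zv),yv,zv]
    d=np.array([x,y,z])-s["position"]
    print("t",round(s["time"],2),"pos",s["position"].round(4),"F",s["ft_force"].round(2),"w",round(92*s["width"],1),"j",s["joints"].round(0))
    print("rot",R.from_matrix(Rm.T@Rt).as_rotvec().round(4),"shift cur",(Rm.T@d).round(4),"shift in target frame",(Rt.T@d).round(4))
go(sys.argv[1],float(sys.argv[2]))
E
python3 g.py tube 0.031
```

```text
t 2.1 pos [0.5163 0.3055 0.2009] F [-0.11  0.39  0.32] w 91.9 j [-28.  22.  -6.  97.   3.  61. -23.]
rot [-0.0003  0.0019 -0.004 ] shift cur [ 0.0043 -0.0014  0.1699] shift in target frame [ 0.0039 -0.0014  0.1699]
```

Emit:
apply_moves(
  increments=[
    [0, [0.004, -0.001, 0], [0, 0.002, -0.004]],
    [0, [0, 0, 0.02], [0, 0, 0]],
    [0, [0, 0, 0.03], [0, 0, 0]],
    [0, [0, 0, 0.02], [0, 0, 0]],
    [0, [0, 0, 0], [0, 0, 0]],
    [0, [0, 0, 0], [0, 0, 0]],
  ],
)

```text
time: 2.7
position: [0.5115, 0.3138, 0.1314]
eef_rot: [[-0.227, 0.974, -0.002], [0.974, 0.227, 0.002], [0.002, -0.001, -1.0]]
ft_force: [-0.6, 0.3, 0.7]
width: 0.996
```

```bash
python3 g.py tube 0.031
python3 - <<'E'
from bench import eyes
import cv2
for n,(a,b,c,d) in dict(top=(170,260,90,460),scene=(150,270,240,460)).items():
    im=eyes.snapshot(n)["frame"][a:b,c:d,::-1];cv2.imwrite(f"pics/{n}1.png",cv2.resize(im,None,fx=2.1,fy=2.1,interpolation=2))
E
```

```text
t 2.7 pos [0.5115 0.3138 0.1314] F [-0.62  0.26  0.71] w 91.7 j [-29.  26.  -6. 100.   3.  54. -24.]
rot [-0.0011 -0.0023  0.0051] shift cur [-0.0055  0.0014  0.1004] shift in target frame [-0.0053  0.0014  0.1004]
```

View pics/scene1.png

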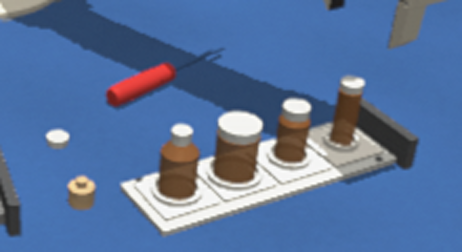

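Run:
```python
from bench import eyes
import cv2,numpy as np
from h import *
for n,(a,b,c,d) in dict(top=(130,290,60,340),scene=(60,270,260,540)).items():
    D=eyes.snapshot(n);im=D["frame"][a:b,c:d,::-1].copy()
    im=cv2.resize(im,None,fx=2.1,fy=2.1,interpolation=2)
    f,cx,cy,T=cam(D)
    for p in[(.5115,.3138,.1314),(.5115+.045,.324,.1314),(.5115-.045,.3036,.1314),(.514,.309,.093)]:
        q=np.linalg.inv(T)@np.r_[p,1];u,v=cx-f*q[0]/q[2],cy+f*q[1]/q[2]
        cv2.circle(im,(int((u-c)*2.1),int((v-a)*2.1)),3,(0,0,255),-1)
    cv2.imwrite(f"pics/{n}2.png",im)
```

```text
(no output)
```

View pics/scene2.png

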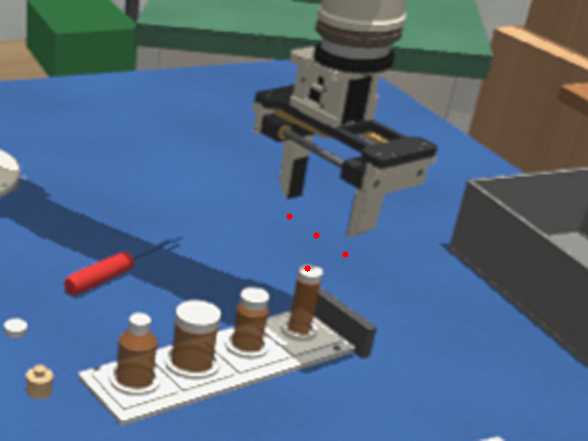

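View pics/top2.png

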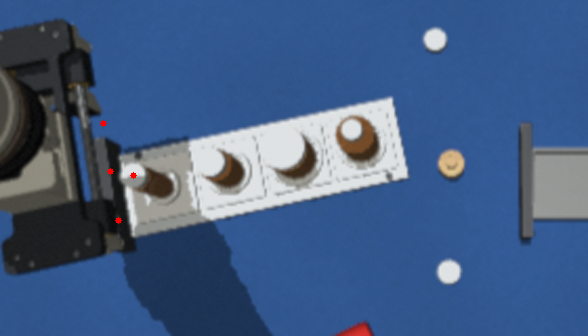

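Run:
```python
from bench import eyes,robot
from h import *
s=robot.state();print(s["time"],s["position"],s["joint_vel"].round(2))
D=eyes.snapshot("scene");P=cloud(D)
m=(P[...,2]>.1)&(P[...,2]<.2)&(P[...,0]>.4)&(P[...,0]<.65)&(P[...,1]>.2)&(P[...,1]<.45)
n,l,st,c=cv2.connectedComponentsWithStats(m.astype(np.uint8))
for i in range(1,n):
    if st[i,4]>20:
        Q=P[l==i];print(c[i],st[i,4],Q.min(0),Q.max(0));
        low=Q[Q[:,2]<Q[:,2].min()+.01];print(low.mean(0))
D=eyes.snapshot("top");P=cloud(D);cv2.imwrite("pics/t3.png",D["frame"][:,:,::-1])
s=robot.state();print(s["time"],s["position"])
```

```text
2.9 [0.51313819 0.31381802 0.13294247] [ 0.21  0.01  0.13  0.36  0.12 -0.16  0.13]
[399.47804878 144.48292683] 205 [0.45404819 0.28948884 0.15673751] [0.47471977 0.31512857 0.19983813]
[0.46838023 0.3015887  0.1618617 ]
[432.98989899 163.66666667] 198 [0.55774512 0.31492374 0.15534625] [0.58095959 0.34125972 0.19997378]
[0.56600832 0.32415314 0.161534  ]
3.0 [0.5129778  0.31341872 0.13256861]
```

Run:
```python
from h import *
from bench import eyes
for nm,D,c in(("start",np.load("scene0.npz"),(.258,.596,.2004)),("now",eyes.snapshot("scene"),(.513,.3134,.1326))):
    P=cloud(D)
    m=(abs(P[...,0]-c[0])<.12)&(abs(P[...,1]-c[1])<.12)&(P[...,2]>c[2]-.03)
    Q=P[m]-np.array(c);print(nm,Q[:,2].min())
    for lo in np.arange(-.02,.2,.01):
        q=Q[(Q[:,2]>=lo)&(Q[:,2]<lo+.01)]
        if len(q):print(round(lo,3),len(q),q.min(0)[:2].round(3),q.max(0)[:2].round(3))
```

```text
start 0.023586732647921244
0.02 18 [-0.01 -0.05] [0.035 0.048]
0.03 59 [-0.031 -0.06 ] [0.039 0.056]
0.04 62 [-0.029 -0.06 ] [0.038 0.056]
0.05 67 [-0.029 -0.061] [0.039 0.057]
0.06 74 [-0.034 -0.062] [0.038 0.06 ]
0.07 69 [-0.031 -0.063] [0.038 0.059]
0.08 58 [-0.018 -0.072] [0.068 0.065]
0.09 144 [-0.066 -0.095] [0.07  0.067]
0.1 354 [-0.063 -0.092] [0.072 0.069]
0.11 251 [-0.068 -0.099] [0.073 0.077]
0.12 352 [-0.065 -0.099] [0.074 0.075]
0.13 411 [-0.064 -0.099] [0.07  0.099]
0.14 143 [-0.033 -0.054] [0.032 0.01 ]
0.15 126 [-0.035 -0.054] [0.031 0.01 ]
0.16 143 [-0.037 -0.054] [0.031 0.01 ]
0.17 101 [-0.044 -0.052] [0.029 0.01 ]
0.18 182 [-0.048 -0.058] [0.044 0.014]
0.19 167 [-0.027 -0.055] [0.042 0.04 ]
now 0.02265033831604063
0.02 33 [-0.055 -0.022] [0.057 0.024]
0.03 85 [-0.056 -0.024] [0.066 0.025]
0.04 99 [-0.058 -0.024] [0.065 0.027]
0.05 110 [-0.062 -0.025] [0.068 0.028]
0.06 110 [-0.062 -0.025] [0.068 0.027]
0.07 86 [-0.061 -0.024] [0.068 0.025]
0.08 36 [-0.071 -0.046] [0.091 0.02 ]
0.09 234 [-0.076 -0.054] [0.095 0.057]
0.1 392 [-0.075 -0.055] [0.096 0.057]
0.11 343 [-0.082 -0.056] [0.1   0.056]
0.12 440 [-0.082 -0.054] [0.101 0.056]
0.13 694 [-0.095 -0.054] [0.101 0.055]
0.14 206 [-0.044 -0.033] [0.025 0.029]
0.15 175 [-0.041 -0.032] [0.022 0.031]
0.16 191 [-0.042 -0.033] [0.025 0.027]
0.17 111 [-0.044 -0.041] [0.024 0.036]
0.18 190 [-0.046 -0.045] [0.035 0.038]
0.19 244 [-0.028 -0.042] [0.039 0.038]
```

View pics/t3.png

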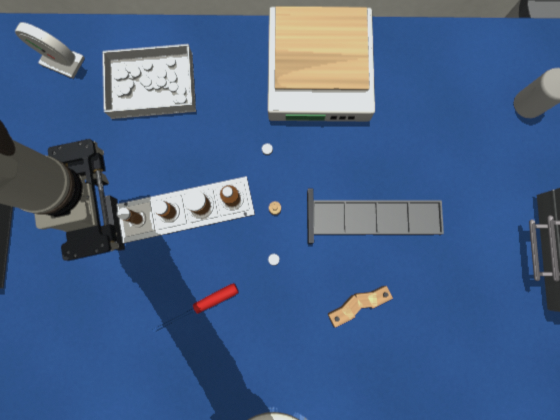

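The reported TCP z reads about 22–23 mm lower than the fingertips that the depth image shows, while xy agrees. I'll descend partway and check this again.

Emit:
apply_moves(
  increments=[
    [0, [-0.004, 0, 0.01], [0, 0, 0.004]],
    [0, [0, 0, 0.02], [0, 0, 0]],
    [0, [0, 0, 0.02], [0, 0, 0]],
    [0, [0, 0, 0.02], [0, 0, 0]],
    [0, [0, 0, 0], [0, 0, 0]],
    [0, [0, 0, 0], [0, 0, 0]],
    [0, [0, 0, 0], [0, 0, 0]],
  ],
)

```text
time: 3.75
position: [0.514, 0.3095, 0.0624]
eef_rot: [[-0.222, 0.975, 0.001], [0.975, 0.222, 0.003], [0.003, 0.001, -1.0]]
ft_force: [-0.7, 0.0, 0.3]
width: 0.998
```

```bash
python3 g.py tube 0.0085
cat > look.py <<'E'
import sys
from bench import eyes,robot
from h import *
def tips(D,c):
    P=cloud(D);m=(abs(P[...,0]-c[0])<.09)&(abs(P[...,1]-c[1])<.05)&(P[...,2]>c[2]+.0)
    hsv=cv2.cvtColor(D["frame"],cv2.COLOR_RGB2HSV)
    dx=P-c
    for nm,s in(("near",(dx[...,0]>.03)),("far",dx[...,0]<-.03)):
        q=dx[m&s&(dx[...,2]<.08)]
        if len(q): print(nm,len(q),q.min(0).round(3),q.max(0).round(3))
k=sys.argv[1];s=robot.state();c=s["position"]
print(c.round(4))
for n,(a,b,w,d) in dict(top=(100,310,80,460),scene=(90,300,70,450)).items():
    D=eyes.snapshot(n);cv2.imwrite(f"pics/{n}_{k}.png",cv2.resize(D["frame"][a:b,w:d,::-1],None,fx=2,fy=2,interpolation=2))
    if n=="scene":tips(D,c)
E
python3 look.py a
```

```text
t 3.75 pos [0.514  0.3095 0.0624] F [-0.68  0.02  0.29] w 91.8 j [-29.  31.  -6. 103.   4.  46. -24.]
rot [ 0.0015 -0.0025 -0.0005] shift cur [-0.0007 -0.0002  0.0539] shift in target frame [-0.0005 -0.0001  0.0539]
[0.514  0.3095 0.0624]
near 207 [0.046 0.001 0.025] [0.068 0.028 0.076]
far 245 [-0.063 -0.025  0.024] [-0.036  0.002  0.08 ]
```

View pics/scene_a.png

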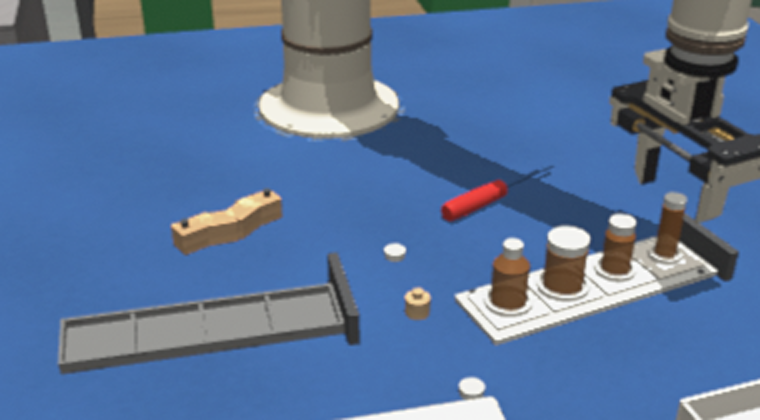

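The picture confirms it. The fingertips are at about z=0.086 by depth, near the tube's cap at (675,200), while the reported value is 0.062. So actual z ≈ reported + 23 mm. I'll go down to a reported 0.010, watching the force.

Emit:
apply_moves(
  increments=[
    [0, [0, 0, 0.01], [0, -0.002, 0]],
    [0, [0, 0, 0.015], [0, 0, 0]],
    [0, [0, 0, 0.012], [0, 0, 0]],
    [0, [0, 0, 0.005], [0, 0, 0]],
    [0, [0, 0, 0], [0, 0, 0]],
    [0, [0, 0, 0], [0, 0, 0]],
  ],
)

```text
time: 4.45
position: [0.5132, 0.3092, 0.0191]
eef_rot: [[-0.222, 0.975, -0.0], [0.975, 0.222, -0.0], [-0.0, -0.0, -1.0]]
ft_force: [-0.2, -0.1, -0.0]
width: 1.0
```

```bash
python3 g.py tube 0.010;python3 look.py b
```

```text
t 4.45 pos [0.5132 0.3092 0.0191] F [-0.24 -0.09 -0.02] w 92.0 j [-29.  35.  -6. 104.   5.  42. -25.]
rot [-0.0005  0.0001 -0.0003] shift cur [-0.0003  0.0008  0.0091] shift in target frame [-0.0003  0.0008  0.0091]
[0.5132 0.3092 0.0191]
near 182 [0.046 0.001 0.025] [0.069 0.027 0.074]
far 234 [-0.061 -0.024  0.002] [-0.032  0.049  0.079]
```

View pics/scene_b.png

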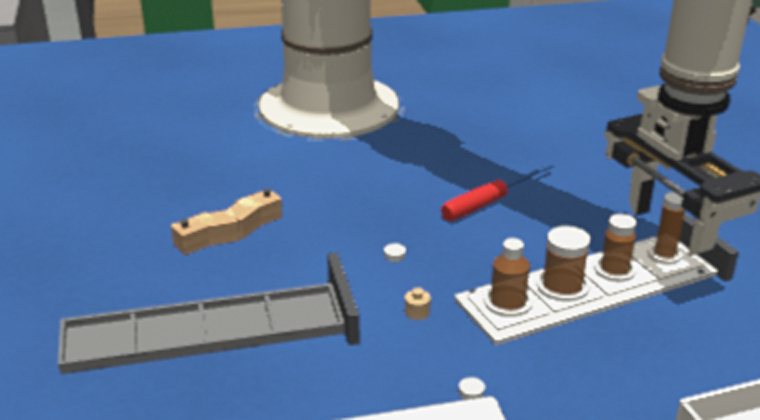

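Emit:
apply_moves(
  increments=[
    [0, [0, 0.001, 0.005], [0, 0, 0]],
    [0, [0, 0, 0.004], [0, 0, 0]],
    [0, [0, 0, 0], [0, 0, 0]],
    [0.4, [0, 0, 0], [0, 0, 0]],
    [0.6, [0, 0, 0], [0, 0, 0]],
    [0.8, [0, 0, 0], [0, 0, 0]],
    [1, [0, 0, 0], [0, 0, 0]],
    [1, [0, 0, 0], [0, 0, 0]],
    [1, [0, 0, 0], [0, 0, 0]],
    [1, [0, 0, 0], [0, 0, 0]],
    [1, [0, 0, 0], [0, 0, 0]],
    [1, [0, 0, 0], [0, 0, 0]],
  ],
  newtons=15,
)

```text
time: 5.75
position: [0.5142, 0.3094, 0.0104]
eef_rot: [[-0.222, 0.975, 0.0], [0.975, 0.222, 0.0], [0.0, 0.0, -1.0]]
ft_force: [-0.2, 0.2, 0.7]
width: 0.271
```

```bash
python3 g.py tube 0.010;python3 look.py c
```

```text
t 5.75 pos [0.5142 0.3094 0.0104] F [-0.24  0.19  0.71] w 24.9 j [-29.  36.  -5. 104.   5.  41. -25.]
rot [ 0.     -0.0001 -0.0003] shift cur [-0.0004 -0.0003  0.0004] shift in target frame [-0.0004 -0.0003  0.0004]
[0.5142 0.3094 0.0104]
near 138 [ 0.03 -0.05  0.  ] [0.048 0.05  0.079]
far 1 [-0.03  -0.004  0.001] [-0.03  -0.004  0.001]
```

View pics/scene_c.png

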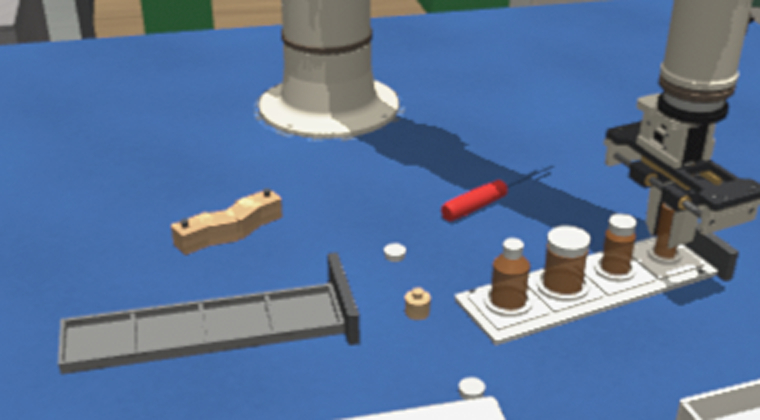

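Emit:
apply_moves(
  increments=[
    [1, [0, 0, -0.005], [0, 0, 0]],
    [1, [0, 0, -0.015], [0, 0, 0]],
    [1, [0, 0, -0.02], [0, 0, 0]],
    [1, [0, 0, -0.025], [0, 0, 0]],
    [1, [0, 0, -0.025], [0, 0, 0]],
    [1, [0, 0, -0.025], [0, 0, 0]],
    [1, [0, 0, -0.02], [0, 0, 0]],
    [1, [0, 0, -0.005], [0, 0, 0.057]],
    [1, [0, 0, 0], [0, 0, 0.08]],
    [1, [0, 0, 0], [0, 0, 0.08]],
    [1, [-0.01, 0, 0], [0, 0, 0]],
    [1, [-0.02, 0, 0], [0, 0, 0]],
    [1, [-0.03, 0, 0], [0, 0, 0]],
    [1, [-0.03, 0, 0], [0, 0, 0]],
    [1, [-0.03, 0, 0], [0, 0, 0]],
    [1, [-0.03, 0, 0], [0, 0, 0]],
    [1, [-0.03, 0, 0], [0, 0, 0]],
    [1, [-0.02, 0, 0], [0, 0, 0]],
    [1, [-0.01, 0, 0], [0, 0, 0]],
    [1, [0, 0, 0], [0, 0, 0]],
  ],
)

```text
time: 7.85
position: [0.5158, 0.0975, 0.1509]
eef_rot: [[-0.005, 1.0, 0.001], [1.0, 0.005, -0.0], [-0.0, 0.001, -1.0]]
ft_force: [-0.1, 0.3, -0.4]
width: 0.267
```

```bash
python3 g.py c4 0.0014;python3 look.py d
```

```text
t 7.85 pos [0.5158 0.0975 0.1509] F [-0.07  0.25 -0.44] w 24.6 j [-14.  18.   0. 110.  -0.  52. -13.]
rot [ 0.0005  0.0004 -0.0021] shift cur [-0.4339  0.0051  0.1497] shift in target frame [-0.434   0.0043  0.1495]
[0.5158 0.0975 0.1509]
near 52 [ 0.03  -0.009  0.038] [0.034 0.014 0.06 ]
```

View pics/scene_d.png

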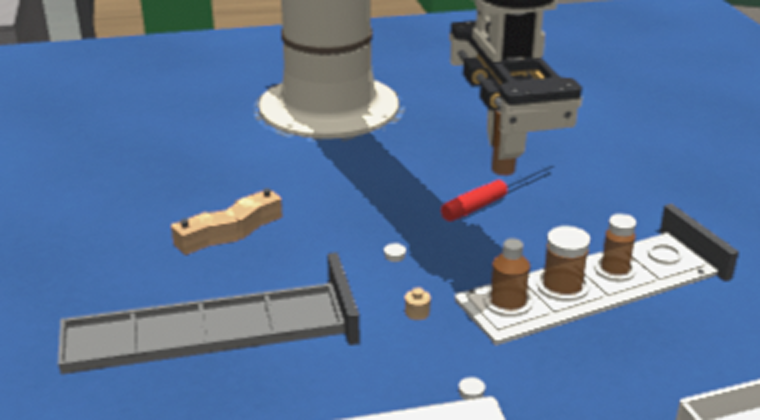

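The tube is held upright at (503,150) and nest 1 is empty. Continuing to the carrier.

Emit:
apply_moves(
  increments=[
    [1, [-0.01, 0.0005, 0], [0, 0, 0]],
    [1, [-0.02, 0.0005, 0], [0, 0, 0]],
    [1, [-0.03, 0.0005, 0], [0, 0, 0]],
    [1, [-0.03, 0.0005, 0], [0, 0, 0]],
    [1, [-0.03, 0.0005, 0], [0, 0, 0]],
    [1, [-0.03, 0.0005, 0], [0, 0, 0]],
    [1, [-0.03, 0.0005, 0], [0, 0, 0]],
    [1, [-0.03, 0.0005, 0], [0, 0, 0]],
    [1, [-0.03, 0.0005, 0], [0, 0, 0]],
    [1, [-0.03, 0, 0], [0, 0, 0]],
    [1, [-0.03, 0, 0], [0, 0, 0]],
    [1, [-0.03, 0, 0], [0, 0, 0]],
    [1, [-0.03, 0, 0], [0, 0, 0]],
    [1, [-0.03, 0, 0], [0, 0, 0]],
    [1, [-0.024, 0, 0], [0, 0, 0]],
    [1, [-0.014, 0, 0], [0, 0, 0]],
    [1, [-0.006, 0, 0], [0, 0, 0]],
    [1, [0, 0, 0], [0, 0, 0]],
    [1, [0, 0, 0], [0, 0, 0]],
  ],
)

```text
time: 9.85
position: [0.5237, -0.3327, 0.1502]
eef_rot: [[-0.009, 1.0, -0.0], [1.0, 0.009, 0.001], [0.001, -0.0, -1.0]]
ft_force: [0.5, 0.1, 0.2]
width: 0.271
```

```bash
python3 g.py c4 0.0014
```

```text
t 9.85 pos [ 0.5237 -0.3327  0.1502] F [0.51 0.13 0.2 ] w 24.9 j [22. 27. 10. 97. -5. 57. 35.]
rot [-0.0002 -0.0013  0.0016] shift cur [-0.0039 -0.0004  0.1488] shift in target frame [-0.0037 -0.0004  0.1488]
```

Emit:
apply_moves(
  increments=[
    [1, [-0.003, 0, 0.01], [0, 0, 0]],
    [1, [0, 0, 0.02], [0, 0, 0]],
    [1, [0, 0, 0.025], [0, 0, 0]],
    [1, [0, 0, 0.025], [0, 0, 0]],
    [1, [0, 0, 0.02], [0, 0, 0]],
    [1, [0, 0, 0.01], [0, 0, 0]],
    [1, [0, 0, 0.005], [0, 0, 0]],
    [1, [0, 0, 0], [0, 0, 0]],
    [1, [0, 0, 0], [0, 0, 0]],
    [1, [0, 0, 0], [0, 0, 0]],
  ],
)

```text
time: 10.85
position: [0.5241, -0.338, 0.0366]
eef_rot: [[-0.007, 1.0, 0.002], [1.0, 0.007, -0.001], [-0.001, 0.002, -1.0]]
ft_force: [-0.5, -0.5, 0.1]
width: 0.267
```

```bash
python3 g.py c4 0.0014;python3 look.py e
```

```text
t 10.85 pos [ 0.5241 -0.338   0.0366] F [-0.54 -0.53  0.07] w 24.6 j [ 24.  35.   9. 100.  -7.  45.  37.]
rot [ 0.0018  0.001  -0.0003] shift cur [ 0.0017 -0.0009  0.0352] shift in target frame [ 0.0016 -0.0008  0.0352]
[ 0.5241 -0.338   0.0366]
near 26 [ 0.03  -0.009  0.038] [0.032 0.013 0.052]
```

View pics/scene_e.png

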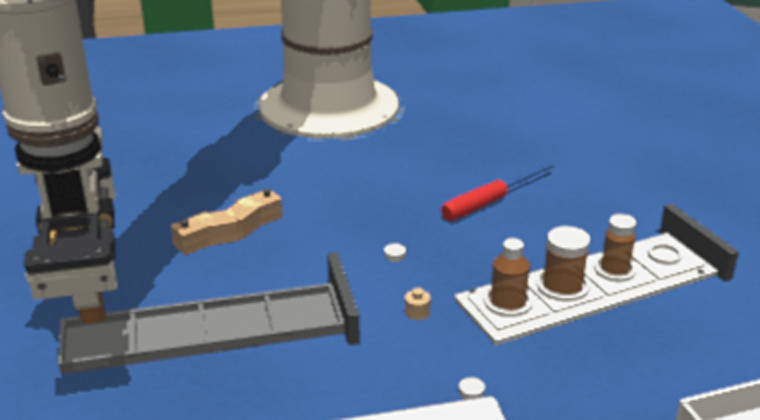

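View pics/top_e.png

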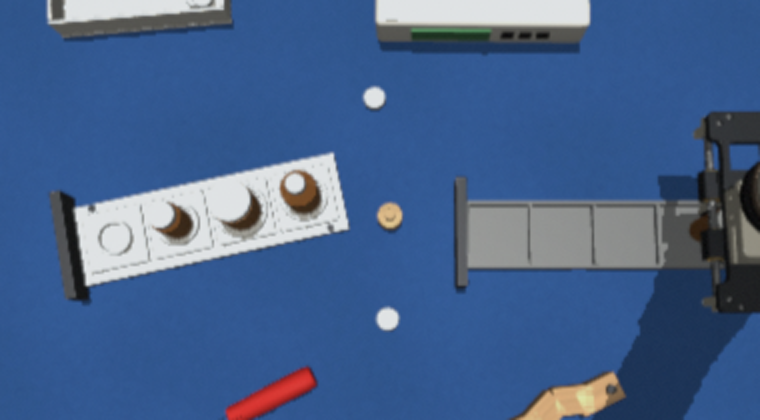

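The tube is above the last compartment, near (92,315) in the scene view and (698,230) in the top view. Lowering it slowly now.

Emit:
apply_moves(
  increments=[
    [1, [0.001, -0.001, 0.01], [0.001, 0, 0]],
    [1, [0, 0, 0.01], [0, 0, 0]],
    [1, [0, 0, 0.006], [0, 0, 0]],
    [1, [0, 0, 0.003], [0, 0, 0]],
    [1, [0, 0, 0.002], [0, 0, 0]],
    [1, [0, 0, 0], [0, 0, 0]],
    [1, [0, 0, 0], [0, 0, 0]],
  ],
)

```text
time: 11.65
position: [0.5224, -0.3367, 0.0045]
eef_rot: [[-0.007, 1.0, -0.001], [1.0, 0.007, -0.0], [-0.0, -0.001, -1.0]]
ft_force: [0.3, 0.3, -0.0]
width: 0.271
```

```bash
python3 g.py c4 0.0014
```

```text
t 11.65 pos [ 0.5224 -0.3367  0.0045] F [ 0.25  0.25 -0.04] w 24.9 j [ 24.  38.   8. 101.  -8.  42.  37.]
rot [-0.0008  0.0002 -0.0004] shift cur [0.0003 0.0009 0.0031] shift in target frame [0.0003 0.0009 0.0031]
```

Emit:
apply_moves(
  increments=[
    [1, [0, 0, 0.001], [0, 0, 0]],
    [1, [0, 0, 0.001], [0, 0, 0]],
    [1, [0, 0, 0], [0, 0, 0]],
    [1, [0, 0, 0], [0, 0, 0]],
  ],
)

```text
time: 12.05
position: [0.5222, -0.3365, 0.0024]
eef_rot: [[-0.007, 1.0, -0.001], [1.0, 0.007, 0.0], [0.0, -0.001, -1.0]]
ft_force: [-0.8, -1.0, -0.7]
width: 0.267
```

Emit:
apply_moves(
  increments=[
    [1, [0, 0, 0.001], [0, 0, 0]],
    [1, [0, 0, 0], [0, 0, 0]],
    [1, [0, 0, 0], [0, 0, 0]],
  ],
)

```text
time: 12.35
position: [0.5224, -0.3366, 0.0014]
eef_rot: [[-0.007, 1.0, -0.001], [1.0, 0.007, -0.0], [-0.0, -0.001, -1.0]]
ft_force: [0.3, -0.9, 0.0]
width: 0.27
```

```bash
python3 g.py c4 0.0014;python3 look.py f
```

```text
t 12.35 pos [ 0.5224 -0.3366  0.0014] F [ 0.34 -0.91  0.01] w 24.8 j [ 24.  38.   8. 101.  -8.  41.  37.]
rot [-0.0008  0.0001 -0.0003] shift cur [0.0002 0.0009 0.    ] shift in target frame [0.0002 0.0009 0.    ]
[ 0.5224 -0.3366  0.0014]
near 276 [ 0.03  -0.037  0.   ] [0.084 0.05  0.049]
far 58 [-0.084 -0.031  0.   ] [-0.03   0.05   0.013]
```

View pics/scene_f.png

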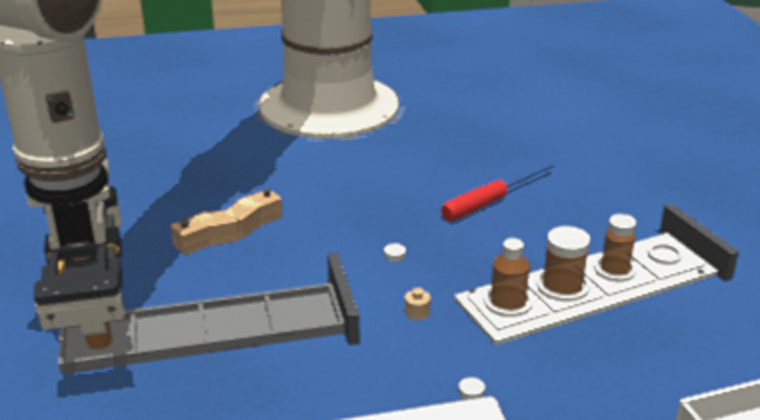

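Emit:
apply_moves(
  increments=[
    [1, [0, 0, 0.001], [0, 0, 0]],
    [1, [0, 0, 0], [0, 0, 0]],
    [1, [0, 0, 0], [0, 0, 0]],
  ],
)

```text
time: 12.75
position: [0.5224, -0.3366, 0.0014]
eef_rot: [[-0.007, 1.0, -0.001], [1.0, 0.007, 0.0], [0.0, -0.001, -1.0]]
ft_force: [-2.7, 0.4, 6.8]
width: 0.27
```

Emit:
apply_moves(
  increments=[
    [1, [0, 0, 0.001], [0, 0, 0]],
    [1, [0, 0, 0], [0, 0, 0]],
    [1, [0, 0, 0], [0, 0, 0]],
  ],
)

```text
time: 13.05
position: [0.5224, -0.3367, 0.0013]
eef_rot: [[-0.007, 1.0, -0.001], [1.0, 0.007, 0.0], [0.0, -0.001, -1.0]]
ft_force: [-3.9, 2.8, 13.1]
width: 0.271
```

Contact came at exactly the predicted height (0.0014). I'll back off the 2 mm over-command and release.

Emit:
apply_moves(
  increments=[
    [1, [0, 0, -0.002], [0, 0, 0]],
    [1, [0, 0, 0], [0, 0, 0]],
    [0.6, [0, 0, 0], [0, 0, 0]],
    [0.4, [0, 0, 0], [0, 0, 0]],
    [0.2, [0, 0, 0], [0, 0, 0]],
    [0, [0, 0, 0], [0, 0, 0]],
    [0, [0, 0, 0], [0, 0, 0]],
    [0, [0, 0, 0], [0, 0, 0]],
    [0, [0, 0, -0.01], [0, 0, 0]],
    [0, [0, 0, -0.02], [0, 0, 0]],
    [0, [0, 0, -0.03], [0, 0, 0]],
    [0, [0, 0, -0.03], [0, 0, 0]],
    [0, [0, 0, -0.03], [0, 0, 0]],
    [0, [0, 0, -0.02], [0, 0, 0]],
    [0, [0.01, 0, -0.01], [0, 0, -0.07]],
    [0, [0.02, 0, 0], [0, 0, -0.07]],
    [0, [0, 0, 0], [0, 0, -0.077]],
    [0, [0, 0, 0], [0, 0, 0]],
  ],
)

```text
time: 14.85
position: [0.5211, -0.3061, 0.1525]
eef_rot: [[-0.224, 0.975, 0.0], [0.975, 0.224, -0.0], [-0.0, 0.0, -1.0]]
ft_force: [0.0, 0.3, -0.2]
width: 1.0
```

```bash
python3 g.py vial 0.0104;python3 look.py g
python3 - <<'E'
from h import *
t=np.load("top0.npz")
from bench import eyes
D=eyes.snapshot("top");P=cloud(D)
m=(P[...,2]>.06)&(P[...,2]<.09)&(abs(P[...,1]+.336)<.05)&(abs(P[...,0]-.52)<.04)
print("tube",P[m].mean(0),m.sum())
E
```

```text
t 14.85 pos [ 0.5211 -0.3061  0.1525] F [ 0.01  0.32 -0.23] w 92.0 j [22. 25.  7. 99. -4. 56. 44.]
rot [0.0001 0.0002 0.0014] shift cur [0.5294 0.1302 0.1419] shift in target frame [0.5296 0.1294 0.1421]
[ 0.5211 -0.3061  0.1525]
near 302 [0.046 0.001 0.023] [0.068 0.026 0.078]
far 3 [-0.051 -0.007  0.079] [-0.048 -0.001  0.08 ]
tube [ 0.5198067  -0.33237319  0.07961759] 167
```

View pics/scene_g.png

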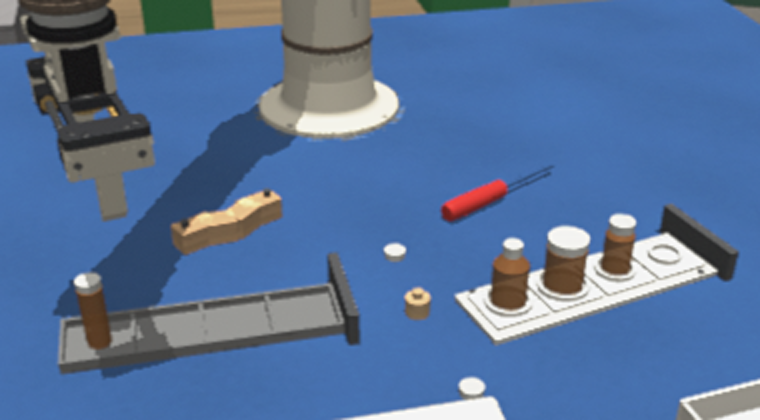

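The tube stands upright in the far compartment, base at (98,345). Next is the vial.

Emit:
apply_moves(
  increments=[
    [0, [0.0146, 0.0034, 0], [0, 0, 0]],
    [0, [0.025, 0.006, 0], [0, 0, 0]],
    [0, [0.035, 0.0086, 0], [0, 0, 0]],
    [0, [0.035, 0.0086, 0], [0, 0, 0]],
    [0, [0.035, 0.0086, 0], [0, 0, 0]],
    [0, [0.035, 0.0086, 0], [0, 0, 0]],
    [0, [0.035, 0.0086, 0], [0, 0, 0]],
    [0, [0.035, 0.0086, 0], [0, 0, 0]],
    [0, [0.035, 0.0086, 0], [0, 0, 0]],
    [0, [0.035, 0.0086, 0], [0, 0, 0]],
    [0, [0.035, 0.0086, 0], [0, 0, 0]],
    [0, [0.035, 0.0086, 0], [0, 0, 0]],
    [0, [0.035, 0.0086, 0], [0, 0, 0]],
    [0, [0.035, 0.0086, 0], [0, 0, 0]],
    [0, [0.035, 0.0086, 0], [0, 0, 0]],
    [0, [0.025, 0.006, 0], [0, 0, 0]],
    [0, [0.01, 0.002, 0], [0, 0, 0]],
    [0, [0, 0, 0], [0, 0, 0]],
    [0, [0, 0, 0], [0, 0, 0]],
    [0, [0, 0, 0], [0, 0, 0]],
  ],
)

```text
time: 17.0
position: [0.5294, 0.2361, 0.1513]
eef_rot: [[-0.219, 0.976, -0.001], [0.976, 0.219, -0.001], [-0.001, -0.001, -1.0]]
ft_force: [0.5, 0.2, -0.0]
width: 1.0
```

```bash
python3 g.py vial 0.0104
```

```text
t 17.0 pos [0.5294 0.2361 0.1513] F [ 0.48  0.2  -0.  ] w 92.0 j [-23.  23.  -5. 102.   2.  55. -16.]
rot [-0.0014  0.001  -0.0032] shift cur [0.003  0.0009 0.1409] shift in target frame [0.0028 0.0007 0.1409]
```

Emit:
apply_moves(
  increments=[
    [0, [0.001, 0.001, 0.02], [0, 0, 0]],
    [0, [0, 0, 0.03], [0, 0, 0]],
    [0, [0, 0, 0.03], [0, 0, 0]],
    [0, [0, 0, 0.02], [0, 0, 0]],
    [0, [0, 0, 0], [0, 0, 0]],
    [0, [0, 0, 0], [0, 0, 0]],
    [0, [0, 0, 0], [0, 0, 0]],
  ],
)

```text
time: 17.7
position: [0.5312, 0.2395, 0.0529]
eef_rot: [[-0.221, 0.975, 0.001], [0.975, 0.221, 0.001], [0.001, 0.001, -1.0]]
ft_force: [0.5, -0.3, 1.0]
width: 1.003
```

```bash
python3 g.py vial 0.0104; python3 look.py h
```

```text
t 17.7 pos [0.5312 0.2395 0.0529] F [ 0.52 -0.3   1.03] w 92.3 j [-23.  31.  -4. 106.   3.  44. -17.]
rot [ 0.0015 -0.0006 -0.0014] shift cur [-0.0002 -0.0018  0.0425] shift in target frame [-0.0002 -0.0017  0.0425]
[0.5312 0.2395 0.0529]
near 203 [0.045 0.001 0.024] [0.069 0.026 0.073]
far 243 [-0.062 -0.025  0.024] [-0.038  0.002  0.08 ]
```

View pics/scene_h.png

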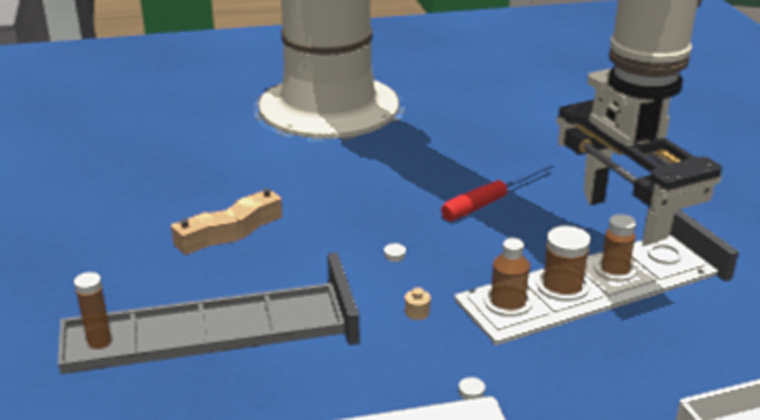

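The fingers straddle the vial at (620,240). Going down and closing.

Emit:
apply_moves(
  increments=[
    [0, [0, -0.0015, 0.01], [0, 0, 0]],
    [0, [0, 0, 0.015], [0, 0, 0]],
    [0, [0, 0, 0.011], [0, 0, 0]],
    [0, [0, 0, 0.006], [0, 0, 0]],
    [0, [0, 0, 0], [0, 0, 0]],
    [0, [0, 0, 0], [0, 0, 0]],
    [0.3, [0, 0, 0], [0, 0, 0]],
    [0.5, [0, 0, 0], [0, 0, 0]],
    [0.7, [0, 0, 0], [0, 0, 0]],
    [1, [0, 0, 0], [0, 0, 0]],
    [1, [0, 0, 0], [0, 0, 0]],
    [1, [0, 0, 0], [0, 0, 0]],
    [1, [0, 0, 0], [0, 0, 0]],
    [1, [0, 0, 0], [0, 0, 0]],
  ],
  newtons=18,
)

```text
time: 19.2
position: [0.5284, 0.2394, 0.0095]
eef_rot: [[-0.222, 0.975, -0.001], [0.975, 0.222, 0.0], [0.0, -0.001, -1.0]]
ft_force: [0.2, 0.7, -0.4]
width: 0.363
```

```bash
python3 g.py vial 0.0104
```

```text
t 19.2 pos [0.5284 0.2394 0.0095] F [ 0.22  0.75 -0.44] w 33.4 j [-24.  34.  -4. 107.   4.  39. -17.]
rot [-0.0007 -0.0003 -0.0003] shift cur [-0.0006  0.001  -0.0009] shift in target frame [-0.0006  0.001  -0.0009]
```

Emit:
apply_moves(
  increments=[
    [1, [0, 0, -0.005], [0, 0, 0]],
    [1, [0, 0, -0.015], [0, 0, 0]],
    [1, [0, 0, -0.025], [0, 0, 0]],
    [1, [0, 0, -0.03], [0, 0, 0]],
    [1, [0, 0, -0.03], [0, 0, 0]],
    [1, [0, 0, -0.025], [0, 0, 0]],
    [1, [0, 0, -0.01], [0, 0, 0.057]],
    [1, [0, 0, 0], [0, 0, 0.08]],
    [1, [0, 0, 0], [0, 0, 0.08]],
    [1, [-0.0137, 0, 0], [0, 0, 0]],
    [1, [-0.02, -0.001, 0], [0, 0, 0]],
    [1, [-0.03, -0.001, 0], [0, 0, 0]],
    [1, [-0.035, -0.001, 0], [0, 0, 0]],
    [1, [-0.035, -0.001, 0], [0, 0, 0]],
    [1, [-0.035, -0.001, 0], [0, 0, 0]],
    [1, [-0.035, -0.001, 0], [0, 0, 0]],
    [1, [-0.035, -0.001, 0], [0, 0, 0]],
    [1, [-0.035, -0.001, 0], [0, 0, 0]],
    [1, [-0.035, -0.0014, 0], [0, 0, 0]],
    [1, [-0.035, 0, 0], [0, 0, 0]],
  ],
)

```text
time: 21.2
position: [0.5203, -0.1068, 0.1501]
eef_rot: [[-0.009, 1.0, -0.001], [1.0, 0.009, -0.0], [-0.0, -0.001, -1.0]]
ft_force: [0.3, -0.3, -1.3]
width: 0.363
```

Emit:
apply_moves(
  increments=[
    [1, [-0.035, 0, 0], [0, 0, 0]],
    [1, [-0.035, 0, 0], [0, 0, 0]],
    [1, [-0.035, 0, 0], [0, 0, 0]],
    [1, [-0.03, 0, 0], [0, 0, 0]],
    [1, [-0.015, 0, 0], [0, 0, 0]],
    [1, [-0.01, 0, 0], [0, 0, 0]],
    [1, [0, 0, 0], [0, 0, 0]],
    [1, [0, 0, 0], [0, 0, 0]],
    [1, [0, 0, 0], [0, 0, 0]],
    [1, [0, 0, 0], [0, 0, 0]],
  ],
)

```text
time: 22.2
position: [0.5229, -0.2628, 0.1494]
eef_rot: [[-0.009, 1.0, -0.001], [1.0, 0.009, 0.001], [0.001, -0.001, -1.0]]
ft_force: [0.9, 0.0, -0.2]
width: 0.366
```

```bash
python3 g.py c3 0.0005; python3 look.py i
```

```text
t 22.2 pos [ 0.5229 -0.2628  0.1494] F [ 0.95  0.01 -0.16] w 33.7 j [ 17.  24.   9. 102.  -4.  55.  28.]
rot [-0.001  -0.0007  0.0021] shift cur [-1.700e-03 -1.000e-04  1.489e-01] shift in target frame [-0.0016 -0.0002  0.1489]
[ 0.5229 -0.2628  0.1494]
near 148 [ 0.03  -0.009  0.032] [0.039 0.013 0.064]
```

View pics/scene_i.png

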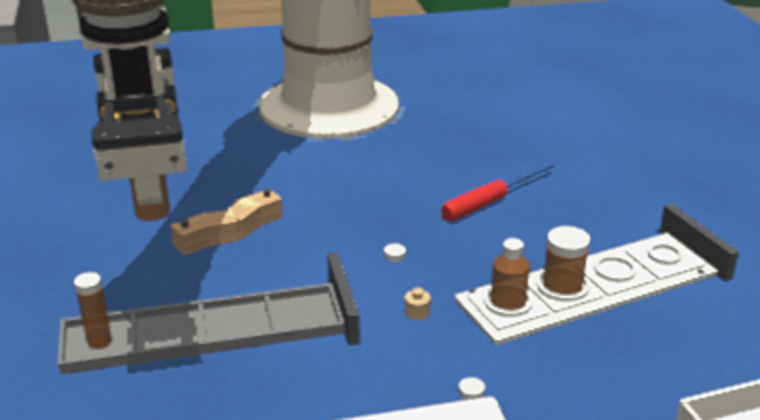

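The vial is held upright over compartment 3. Lowering it.

Emit:
apply_moves(
  increments=[
    [1, [0, 0, 0.01], [0, 0, 0]],
    [1, [0, 0, 0.02], [0, 0, 0]],
    [1, [0, 0, 0.03], [0, 0, 0]],
    [1, [0, 0, 0.03], [0, 0, 0]],
    [1, [0, 0, 0.02], [0, 0, 0]],
    [1, [0, 0, 0.015], [0, 0, 0]],
    [1, [0, 0, 0.01], [0, 0, 0]],
    [1, [0, 0, 0.005], [0, 0, 0]],
    [1, [0, 0, 0.002], [0, 0, 0]],
    [1, [0, 0, 0.001], [0, 0, 0]],
    [1, [0, 0, 0], [0, 0, 0]],
    [1, [0, 0, 0], [0, 0, 0]],
    [1, [0, 0, 0], [0, 0, 0]],
  ],
)

```text
time: 23.6
position: [0.5228, -0.2646, 0.0069]
eef_rot: [[-0.007, 1.0, -0.0], [1.0, 0.007, -0.0], [-0.0, -0.0, -1.0]]
ft_force: [0.2, 0.3, -0.6]
width: 0.365
```

```bash
python3 g.py c3 0.0005
```

```text
t 23.6 pos [ 0.5228 -0.2646  0.0069] F [ 0.16  0.29 -0.59] w 33.6 j [ 19.  35.   7. 106.  -7.  39.  30.]
rot [-0.0001  0.0003 -0.0003] shift cur [ 0.0002 -0.0001  0.0064] shift in target frame [ 0.0002 -0.0001  0.0064]
```

Emit:
apply_moves(
  increments=[
    [1, [0, 0, 0.002], [0, 0, 0]],
    [1, [0, 0, 0.002], [0, 0, 0]],
    [1, [0, 0, 0.001], [0, 0, 0]],
    [1, [0, 0, 0.001], [0, 0, 0]],
    [1, [0, 0, 0], [0, 0, 0]],
    [1, [0, 0, 0], [0, 0, 0]],
  ],
)

```text
time: 24.2
position: [0.5223, -0.2643, 0.0004]
eef_rot: [[-0.007, 1.0, -0.001], [1.0, 0.007, 0.0], [0.0, -0.001, -1.0]]
ft_force: [-0.4, 0.8, 2.1]
width: 0.365
```

Emit:
apply_moves(
  increments=[
    [1, [0, 0, 0.0005], [0, 0, 0]],
    [1, [0, 0, 0.0005], [0, 0, 0]],
    [1, [0, 0, 0], [0, 0, 0]],
  ],
)

```text
time: 24.5
position: [0.5223, -0.2644, 0.0004]
eef_rot: [[-0.007, 1.0, -0.001], [1.0, 0.007, 0.0], [0.0, -0.001, -1.0]]
ft_force: [-3.5, 1.5, 9.5]
width: 0.365
```

On the floor. Release, retreat and turn.

Emit:
apply_moves(
  increments=[
    [1, [0, 0, -0.001], [0, 0, 0]],
    [1, [0, 0, 0], [0, 0, 0]],
    [0.5, [0, 0, 0], [0, 0, 0]],
    [0.3, [0, 0, 0], [0, 0, 0]],
    [0.1, [0, 0, 0], [0, 0, 0]],
    [0, [0, 0, 0], [0, 0, 0]],
    [0, [0, 0, 0], [0, 0, 0]],
    [0, [0, 0, 0], [0, 0, 0]],
    [0, [0, 0, -0.01], [0, 0, 0]],
    [0, [0, 0, -0.02], [0, 0, 0]],
    [0, [0, 0, -0.03], [0, 0, 0]],
    [0, [0, 0, -0.03], [0, 0, 0]],
    [0, [0, 0, -0.03], [0, 0, 0]],
    [0, [0, 0, -0.02], [0, 0, 0]],
    [0, [0.01, 0, -0.01], [0, 0, -0.07]],
    [0, [0.02, 0, 0], [0, 0, -0.07]],
    [0, [0, 0, 0], [0, 0, -0.077]],
    [0, [0, 0, 0], [0, 0, 0]],
    [0, [0, 0, 0], [0, 0, 0]],
  ],
)

```text
time: 26.4
position: [0.5204, -0.2338, 0.1499]
eef_rot: [[-0.221, 0.975, -0.002], [0.975, 0.221, 0.0], [0.001, -0.002, -1.0]]
ft_force: [0.2, -1.5, -0.2]
width: 0.998
```

```bash
python3 g.py jar 0.0104; python3 look.py j
```

```text
t 26.4 pos [ 0.5204 -0.2338  0.1499] F [ 0.2  -1.46 -0.17] w 91.8 j [ 17.  22.   6. 104.  -3.  54.  37.]
rot [-0.0017 -0.0009 -0.0012] shift cur [0.387  0.1143 0.1397] shift in target frame [0.387  0.1145 0.1395]
[ 0.5204 -0.2338  0.1499]
near 295 [0.047 0.001 0.023] [0.07  0.026 0.079]
far 9 [-0.056 -0.023  0.075] [-0.042 -0.002  0.08 ]
```

View pics/scene_j.png

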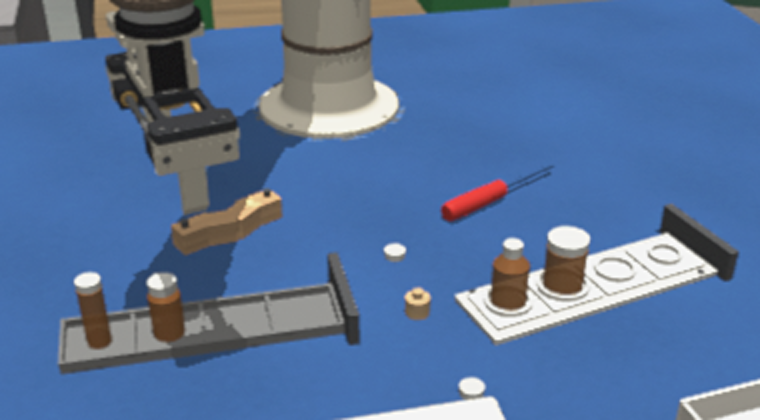

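The tube at (95,312) and the vial at (166,308) both stand upright. Next is the jar.

Emit:
apply_moves(
  increments=[
    [0, [0.017, 0.005, 0], [0, 0, 0]],
    [0, [0.025, 0.0074, 0], [0, 0, 0]],
    [0, [0.035, 0.0104, 0], [0, 0, 0]],
    [0, [0.035, 0.0104, 0], [0, 0, 0]],
    [0, [0.035, 0.0104, 0], [0, 0, 0]],
    [0, [0.035, 0.0104, 0], [0, 0, 0]],
    [0, [0.035, 0.0104, 0], [0, 0, 0]],
    [0, [0.035, 0.0104, 0], [0, 0, 0]],
    [0, [0.035, 0.0104, 0], [0, 0, 0]],
    [0, [0.035, 0.0104, 0], [0, 0, 0]],
    [0, [0.035, 0.0104, 0], [0, 0, 0]],
    [0, [0.02, 0.006, 0], [0, 0, 0]],
    [0, [0.01, 0.0025, 0], [0, 0, 0]],
    [0, [0, 0, 0], [0, 0, 0]],
    [0, [0, 0, 0], [0, 0, 0]],
    [0, [0, 0, 0], [0, 0, 0]],
    [0, [0, 0, 0], [0, 0, 0]],
  ],
)

```text
time: 28.2
position: [0.5468, 0.1665, 0.1504]
eef_rot: [[-0.22, 0.976, -0.001], [0.976, 0.22, -0.001], [-0.0, -0.001, -1.0]]
ft_force: [-0.3, -0.5, -0.4]
width: 1.0
```

Emit:
apply_moves(
  increments=[
    [0, [0, 0, 0.015], [0, 0, 0]],
    [0, [0, 0, 0.02], [0, 0, 0]],
    [0, [0, 0, 0.03], [0, 0, 0]],
    [0, [0, 0, 0.015], [0, 0, 0]],
    [0, [0, 0, 0], [0, 0, 0]],
    [0, [0, 0, 0], [0, 0, 0]],
    [0, [0, 0, 0], [0, 0, 0]],
  ],
)

```text
time: 28.9
position: [0.5477, 0.1686, 0.0717]
eef_rot: [[-0.222, 0.975, 0.001], [0.975, 0.222, 0.001], [0.0, 0.001, -1.0]]
ft_force: [0.7, 0.3, 0.2]
width: 1.003
```

```bash
python3 g.py jar 0.0104; python3 look.py k
```

```text
t 28.9 pos [0.5477 0.1686 0.0717] F [0.66 0.31 0.23] w 92.3 j [-18.  28.  -3. 107.   2.  45.  -9.]
rot [ 0.0013 -0.0005 -0.0005] shift cur [ 0.0008 -0.0016  0.0613] shift in target frame [ 0.0008 -0.0015  0.0613]
[0.5477 0.1686 0.0717]
near 208 [0.046 0.001 0.024] [0.069 0.027 0.075]
far 255 [-0.061 -0.024  0.024] [-0.04   0.001  0.08 ]
```

View pics/scene_k.png

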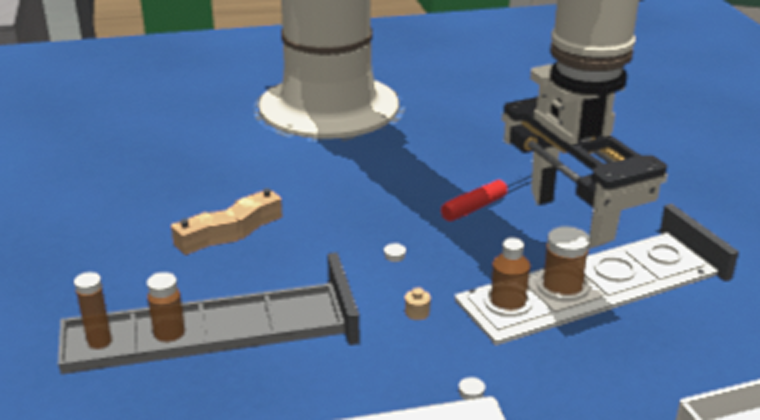

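The fingers straddle the jar at (566,260).

Emit:
apply_moves(
  increments=[
    [0, [0, -0.0015, 0.01], [0, 0, 0]],
    [0, [0, 0, 0.02], [0, 0, 0]],
    [0, [0, 0, 0.016], [0, 0, 0]],
    [0, [0, 0, 0.01], [0, 0, 0]],
    [0, [0, 0, 0.005], [0, 0, 0]],
    [0, [0, 0, 0], [0, 0, 0]],
    [0, [0, 0, 0], [0, 0, 0]],
    [0.2, [0, 0, 0], [0, 0, 0]],
    [0.35, [0, 0, 0], [0, 0, 0]],
    [0.5, [0, 0, 0], [0, 0, 0]],
    [0.7, [0, 0, 0], [0, 0, 0]],
    [1, [0, 0, 0], [0, 0, 0]],
    [1, [0, 0, 0], [0, 0, 0]],
    [1, [0, 0, 0], [0, 0, 0]],
    [1, [0, 0, 0], [0, 0, 0]],
  ],
  newtons=22,
)

```text
time: 30.5
position: [0.5452, 0.168, 0.0094]
eef_rot: [[-0.222, 0.975, -0.001], [0.975, 0.222, 0.0], [0.0, -0.001, -1.0]]
ft_force: [0.4, 0.6, 0.5]
width: 0.485
```

```bash
python3 g.py jar 0.0104;python3 g.py c2 0.0104
```

```text
t 30.5 pos [0.5452 0.168  0.0094] F [0.44 0.63 0.46] w 44.6 j [-18.  34.  -3. 108.   2.  38.  -9.]
rot [-0.0006 -0.0003 -0.0004] shift cur [ 0.0008  0.001  -0.001 ] shift in target frame [ 0.0008  0.001  -0.001 ]
t 30.5 pos [0.5452 0.168  0.0094] F [0.44 0.63 0.46] w 44.6 j [-18.  34.  -3. 108.   2.  38.  -9.]
rot [-6.000e-04 -2.000e-04  2.166e-01] shift cur [-0.3463 -0.1025 -0.001 ] shift in target frame [-0.3602 -0.0257 -0.001 ]
```

Emit:
apply_moves(
  increments=[
    [1, [0, 0, -0.005], [0, 0, 0]],
    [1, [0, 0, -0.015], [0, 0, 0]],
    [1, [0, 0, -0.025], [0, 0, 0]],
    [1, [0, 0, -0.03], [0, 0, 0]],
    [1, [0, 0, -0.03], [0, 0, 0]],
    [1, [0, 0, -0.025], [0, 0, 0]],
    [1, [0, 0, -0.01], [0, 0, 0.057]],
    [1, [0, 0, 0], [0, 0, 0.08]],
    [1, [0, 0, 0], [0, 0, 0.08]],
    [1, [-0.0152, -0.001, 0], [0, 0, 0]],
    [1, [-0.025, -0.002, 0], [0, 0, 0]],
    [1, [-0.035, -0.0025, 0], [0, 0, 0]],
    [1, [-0.035, -0.0025, 0], [0, 0, 0]],
    [1, [-0.035, -0.0025, 0], [0, 0, 0]],
    [1, [-0.035, -0.0025, 0], [0, 0, 0]],
    [1, [-0.035, -0.0025, 0], [0, 0, 0]],
    [1, [-0.035, -0.0025, 0], [0, 0, 0]],
    [1, [-0.035, -0.0025, 0], [0, 0, 0]],
    [1, [-0.035, -0.0025, 0], [0, 0, 0]],
  ],
)

```text
time: 32.4
position: [0.5231, -0.1549, 0.15]
eef_rot: [[-0.009, 1.0, -0.001], [1.0, 0.009, -0.0], [-0.0, -0.001, -1.0]]
ft_force: [0.4, -0.1, -2.6]
width: 0.488
```

Emit:
apply_moves(
  increments=[
    [1, [-0.025, -0.0017, 0], [0, 0, 0]],
    [1, [-0.015, -0.001, 0], [0, 0, 0]],
    [1, [0, 0, 0], [0, 0, 0]],
    [1, [0, 0, 0], [0, 0, 0]],
    [1, [0, 0, 0], [0, 0, 0]],
    [1, [0, 0, 0], [0, 0, 0]],
  ],
)

```text
time: 33.0
position: [0.5223, -0.1904, 0.1493]
eef_rot: [[-0.01, 1.0, -0.001], [1.0, 0.01, 0.001], [0.001, -0.001, -1.0]]
ft_force: [-0.1, -0.2, -2.0]
width: 0.485
```

```bash
python3 g.py c2 0.0004; python3 look.py l
```

```text
t 33.0 pos [ 0.5223 -0.1904  0.1493] F [-0.14 -0.21 -2.  ] w 44.6 j [ 11.  21.   8. 106.  -3.  53.  21.]
rot [-0.0012 -0.0009  0.0028] shift cur [-2.100e-03  1.000e-04  1.489e-01] shift in target frame [-2.000e-03 -1.000e-04  1.489e-01]
[ 0.5223 -0.1904  0.1493]
near 170 [ 0.032 -0.009  0.028] [0.045 0.013 0.066]
```

View pics/scene_l.png

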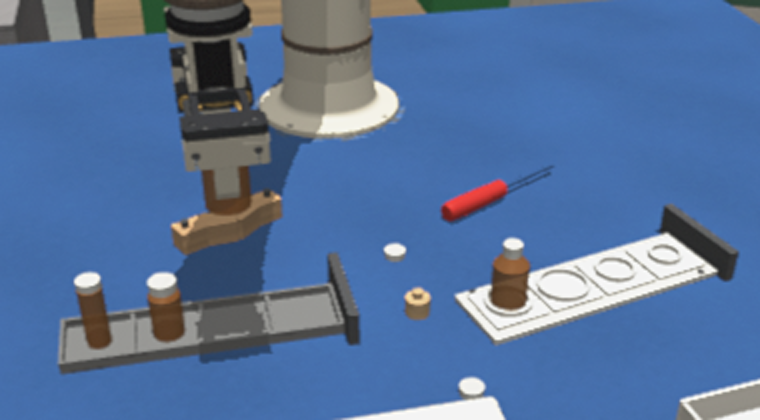

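The jar is held over compartment 2. Lowering it.

Emit:
apply_moves(
  increments=[
    [1, [0, 0, 0.01], [0, 0, 0]],
    [1, [0, 0, 0.02], [0, 0, 0]],
    [1, [0, 0, 0.03], [0, 0, 0]],
    [1, [0, 0, 0.03], [0, 0, 0]],
    [1, [0, 0, 0.02], [0, 0, 0]],
    [1, [0, 0, 0.015], [0, 0, 0]],
    [1, [0, 0, 0.01], [0, 0, 0]],
    [1, [0, 0, 0.005], [0, 0, 0]],
    [1, [0, 0, 0.002], [0, 0, 0]],
    [1, [0, 0, 0.001], [0, 0, 0]],
    [1, [0, 0, 0], [0, 0, 0]],
    [1, [0, 0, 0], [0, 0, 0]],
    [1, [0, 0, 0], [0, 0, 0]],
  ],
)

```text
time: 34.4
position: [0.5222, -0.1925, 0.0069]
eef_rot: [[-0.007, 1.0, -0.0], [1.0, 0.007, -0.0], [-0.0, -0.0, -1.0]]
ft_force: [-0.3, -0.1, -1.0]
width: 0.483
```

```bash
python3 g.py c2 0.0004
```

```text
t 34.4 pos [ 0.5222 -0.1925  0.0069] F [-0.34 -0.07 -1.04] w 44.5 j [ 13.  33.   6. 111.  -6.  37.  23.]
rot [-0.0001  0.0002 -0.0003] shift cur [0.0001 0.     0.0065] shift in target frame [0.0001 0.     0.0065]
```

Emit:
apply_moves(
  increments=[
    [1, [0, 0, 0.002], [0, 0, 0]],
    [1, [0, 0, 0.002], [0, 0, 0]],
    [1, [0, 0, 0.001], [0, 0, 0]],
    [1, [0, 0, 0.001], [0, 0, 0]],
    [1, [0, 0, 0], [0, 0, 0]],
    [1, [0, 0, 0], [0, 0, 0]],
  ],
)

```text
time: 35.0
position: [0.5217, -0.1924, 0.0004]
eef_rot: [[-0.007, 1.0, -0.001], [1.0, 0.007, 0.0], [0.0, -0.001, -1.0]]
ft_force: [-0.8, 0.1, 0.5]
width: 0.488
```

Emit:
apply_moves(
  increments=[
    [1, [0, 0, 0.0005], [0, 0, 0]],
    [1, [0, 0, 0.0005], [0, 0, 0]],
    [1, [0, 0, 0], [0, 0, 0]],
  ],
)

```text
time: 35.3
position: [0.5217, -0.1924, 0.0004]
eef_rot: [[-0.007, 1.0, -0.001], [1.0, 0.007, 0.0], [0.0, -0.001, -1.0]]
ft_force: [-3.3, 2.3, 9.6]
width: 0.487
```

Emit:
apply_moves(
  increments=[
    [1, [0, 0, -0.001], [0, 0, 0]],
    [1, [0, 0, 0], [0, 0, 0]],
    [0.4, [0, 0, 0], [0, 0, 0]],
    [0.2, [0, 0, 0], [0, 0, 0]],
    [0.1, [0, 0, 0], [0, 0, 0]],
    [0, [0, 0, 0], [0, 0, 0]],
    [0, [0, 0, 0], [0, 0, 0]],
    [0, [0, 0, 0], [0, 0, 0]],
    [0, [0, 0, -0.01], [0, 0, 0]],
    [0, [0, 0, -0.02], [0, 0, 0]],
    [0, [0, 0, -0.03], [0, 0, 0]],
    [0, [0, 0, -0.03], [0, 0, 0]],
    [0, [0, 0, -0.03], [0, 0, 0]],
    [0, [0, 0, -0.02], [0, 0, 0]],
    [0, [0.01, 0, -0.01], [0, 0, -0.07]],
    [0, [0.02, 0, 0], [0, 0, -0.07]],
    [0, [0, 0, 0], [0, 0, -0.077]],
    [0, [0, 0, 0], [0, 0, 0]],
    [0, [0, 0, 0], [0, 0, 0]],
  ],
)

```text
time: 37.2
position: [0.5198, -0.1618, 0.1499]
eef_rot: [[-0.221, 0.975, -0.002], [0.975, 0.221, 0.0], [0.001, -0.002, -1.0]]
ft_force: [-1.0, 0.3, 0.4]
width: 0.997
```

```bash
python3 g.py flask 0.0104; python3 look.py m
```

```text
t 37.2 pos [ 0.5198 -0.1618  0.1499] F [-1.05  0.26  0.39] w 91.8 j [ 10.  20.   5. 108.  -2.  53.  29.]
rot [-0.0018 -0.0008 -0.0011] shift cur [0.2449 0.0991 0.1395] shift in target frame [0.2449 0.0991 0.1395]
[ 0.5198 -0.1618  0.1499]
near 287 [0.047 0.001 0.024] [0.069 0.026 0.078]
far 84 [-0.059 -0.023  0.024] [-0.041 -0.007  0.08 ]
```

View pics/scene_m.png

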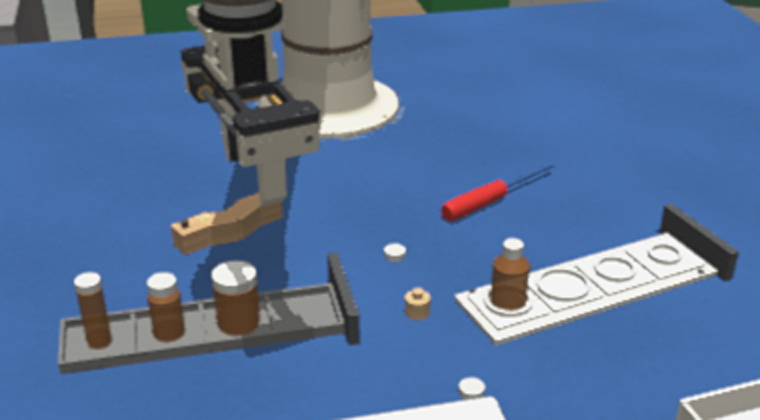

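The jar is upright at (236,300). Now the flask.

Emit:
apply_moves(
  increments=[
    [0, [0.015, 0.006, 0], [0, 0, 0]],
    [0, [0.0249, 0.0101, 0], [0, 0, 0]],
    [0, [0.035, 0.0142, 0], [0, 0, 0]],
    [0, [0.035, 0.0142, 0], [0, 0, 0]],
    [0, [0.035, 0.0142, 0], [0, 0, 0]],
    [0, [0.035, 0.0142, 0], [0, 0, 0]],
    [0, [0.035, 0.0142, 0], [0, 0, 0]],
    [0, [0.02, 0.008, 0], [0, 0, 0]],
    [0, [0.01, 0.004, 0], [0, 0, 0]],
    [0, [0, 0, 0], [0, 0, 0]],
    [0, [0, 0, 0], [0, 0, 0]],
    [0, [0, 0, 0], [0, 0, 0]],
    [0, [0, 0, 0.015], [0, 0, 0]],
    [0, [0, 0, 0.025], [0, 0, 0]],
    [0, [0, 0, 0.02], [0, 0, 0]],
    [0, [0, 0, 0.01], [0, 0, 0]],
    [0, [0, 0, 0], [0, 0, 0]],
    [0, [0, 0, 0], [0, 0, 0]],
    [0, [0, 0, 0], [0, 0, 0]],
  ],
)

```text
time: 39.2
position: [0.5635, 0.0982, 0.0816]
eef_rot: [[-0.222, 0.975, 0.001], [0.975, 0.222, 0.0], [0.0, 0.001, -1.0]]
ft_force: [-0.1, -0.3, 1.4]
width: 1.0
```

```bash
python3 g.py flask 0.008; python3 look.py n
```

```text
t 39.2 pos [0.5635 0.0982 0.0816] F [-0.13 -0.32  1.36] w 92.0 j [-12.  27.  -1. 107.   1.  46.  -0.]
rot [ 0.0011 -0.0001 -0.0007] shift cur [ 0.0011 -0.0014  0.0736] shift in target frame [ 0.0011 -0.0013  0.0736]
[0.5635 0.0982 0.0816]
near 220 [0.044 0.001 0.023] [0.068 0.027 0.074]
far 258 [-0.061 -0.024  0.024] [-0.039  0.002  0.08 ]
```

View pics/scene_n.png

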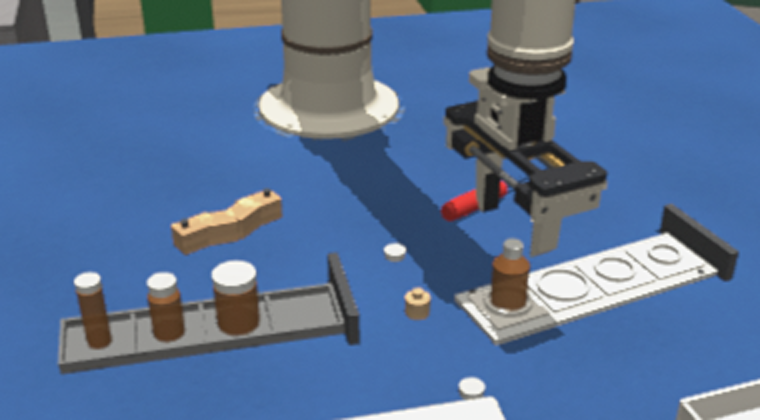

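The fingers straddle the flask at (512,270). Going down and closing.

Emit:
apply_moves(
  increments=[
    [0, [0.0005, -0.001, 0.01], [0, 0, 0]],
    [0, [0, 0, 0.02], [0, 0, 0]],
    [0, [0, 0, 0.02], [0, 0, 0]],
    [0, [0, 0, 0.015], [0, 0, 0]],
    [0, [0, 0, 0.008], [0, 0, 0]],
    [0, [0, 0, 0], [0, 0, 0]],
    [0, [0, 0, 0], [0, 0, 0]],
    [0.2, [0, 0, 0], [0, 0, 0]],
    [0.4, [0, 0, 0], [0, 0, 0]],
    [0.55, [0, 0, 0], [0, 0, 0]],
    [0.7, [0, 0, 0], [0, 0, 0]],
    [1, [0, 0, 0], [0, 0, 0]],
    [1, [0, 0, 0], [0, 0, 0]],
    [1, [0, 0, 0], [0, 0, 0]],
    [1, [0, 0, 0], [0, 0, 0]],
  ],
)

```text
time: 40.8
position: [0.5615, 0.0987, 0.0074]
eef_rot: [[-0.222, 0.975, -0.001], [0.975, 0.222, 0.0], [0.0, -0.001, -1.0]]
ft_force: [-0.4, -0.6, -0.1]
width: 0.428
```

```bash
python3 g.py flask 0.008;python3 g.py c1 0.008
```

```text
t 40.8 pos [0.5615 0.0987 0.0074] F [-0.44 -0.61 -0.1 ] w 39.3 j [-12.  34.  -1. 108.   1.  38.  -1.]
rot [-0.0007 -0.0003 -0.0002] shift cur [ 0.0002  0.0006 -0.0006] shift in target frame [ 0.0002  0.0006 -0.0006]
t 40.8 pos [0.5615 0.0987 0.0074] F [-0.44 -0.61 -0.1 ] w 39.3 j [-12.  34.  -1. 108.   1.  38.  -1.]
rot [-7.000e-04 -2.000e-04  2.167e-01] shift cur [-0.2047 -0.0875 -0.0006] shift in target frame [-0.2188 -0.0414 -0.0006]
```

Emit:
apply_moves(
  increments=[
    [1, [0, 0, -0.005], [0, 0, 0]],
    [1, [0, 0, -0.015], [0, 0, 0]],
    [1, [0, 0, -0.025], [0, 0, 0]],
    [1, [0, 0, -0.03], [0, 0, 0]],
    [1, [0, 0, -0.03], [0, 0, 0]],
    [1, [0, 0, -0.025], [0, 0, 0]],
    [1, [0, 0, -0.01], [0, 0, 0.057]],
    [1, [0, 0, 0], [0, 0, 0.08]],
    [1, [0, 0, 0], [0, 0, 0.08]],
    [1, [-0.0138, -0.0026, 0], [0, 0, 0]],
    [1, [-0.025, -0.0048, 0], [0, 0, 0]],
    [1, [-0.035, -0.0066, 0], [0, 0, 0]],
    [1, [-0.035, -0.0066, 0], [0, 0, 0]],
    [1, [-0.035, -0.0066, 0], [0, 0, 0]],
    [1, [-0.035, -0.0066, 0], [0, 0, 0]],
    [1, [-0.025, -0.0048, 0], [0, 0, 0]],
    [1, [-0.015, -0.0028, 0], [0, 0, 0]],
    [1, [0, 0, 0], [0, 0, 0]],
    [1, [0, 0, 0], [0, 0, 0]],
    [1, [0, 0, 0], [0, 0, 0]],
  ],
)

```text
time: 42.8
position: [0.5218, -0.1192, 0.1476]
eef_rot: [[-0.009, 1.0, -0.001], [1.0, 0.009, 0.001], [0.001, -0.001, -1.0]]
ft_force: [-0.6, -0.0, -1.3]
width: 0.429
```

```bash
python3 g.py c1 -0.0016; python3 look.py o
```

```text
t 42.8 pos [ 0.5218 -0.1192  0.1476] F [-0.63 -0.02 -1.3 ] w 39.4 j [  5.  19.   6. 109.  -3.  52.  13.]
rot [-0.0008 -0.0008  0.002 ] shift cur [-1.400e-03  1.000e-04  1.492e-01] shift in target frame [-1.200e-03 -1.000e-04  1.492e-01]
[ 0.5218 -0.1192  0.1476]
near 155 [ 0.031 -0.009  0.031] [0.042 0.013 0.064]
```

View pics/scene_o.png

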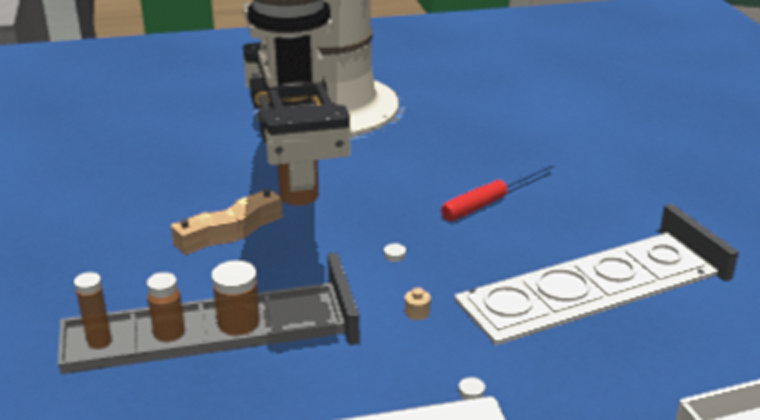

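The flask is held over the compartment by the stop. Lowering it.

Emit:
apply_moves(
  increments=[
    [1, [0, 0, 0.01], [0, 0, 0]],
    [1, [0, 0, 0.02], [0, 0, 0]],
    [1, [0, 0, 0.03], [0, 0, 0]],
    [1, [0, 0, 0.03], [0, 0, 0]],
    [1, [0, 0, 0.02], [0, 0, 0]],
    [1, [0, 0, 0.015], [0, 0, 0]],
    [1, [0, 0, 0.01], [0, 0, 0]],
    [1, [0, 0, 0.005], [0, 0, 0]],
    [1, [0, 0, 0.002], [0, 0, 0]],
    [1, [0, 0, 0.001], [0, 0, 0]],
    [1, [0, 0, 0], [0, 0, 0]],
    [1, [0, 0, 0], [0, 0, 0]],
    [1, [0, 0, 0], [0, 0, 0]],
  ],
)

```text
time: 44.2
position: [0.5219, -0.1206, 0.0049]
eef_rot: [[-0.007, 1.0, -0.0], [1.0, 0.007, -0.0], [-0.0, -0.0, -1.0]]
ft_force: [-0.5, 0.1, -1.3]
width: 0.428
```

```bash
python3 g.py c1 -0.0016
```

```text
t 44.2 pos [ 0.5219 -0.1206  0.0049] F [-0.51  0.11 -1.27] w 39.4 j [  6.  31.   5. 114.  -4.  35.  14.]
rot [-0.0001  0.0001 -0.0003] shift cur [ 0.0002 -0.0002  0.0065] shift in target frame [ 0.0002 -0.0002  0.0065]
```

Emit:
apply_moves(
  increments=[
    [1, [0, 0, 0.002], [0, 0, 0]],
    [1, [0, 0, 0.002], [0, 0, 0]],
    [1, [0, 0, 0.001], [0, 0, 0]],
    [1, [0, 0, 0.001], [0, 0, 0]],
    [1, [0, 0, 0], [0, 0, 0]],
    [1, [0, 0, 0], [0, 0, 0]],
  ],
)

```text
time: 44.8
position: [0.5214, -0.1205, -0.0016]
eef_rot: [[-0.007, 1.0, -0.001], [1.0, 0.007, 0.0], [0.0, -0.001, -1.0]]
ft_force: [-1.3, 0.0, -0.9]
width: 0.431
```

Emit:
apply_moves(
  increments=[
    [1, [0, 0, 0.0005], [0, 0, 0]],
    [1, [0, 0, 0.0005], [0, 0, 0]],
    [1, [0, 0, 0], [0, 0, 0]],
  ],
)

```text
time: 45.1
position: [0.5214, -0.1205, -0.0017]
eef_rot: [[-0.007, 1.0, -0.001], [1.0, 0.007, 0.0], [0.0, -0.001, -1.0]]
ft_force: [-3.4, 0.7, 9.4]
width: 0.427
```

On the floor. Release and retreat upwards.

Emit:
apply_moves(
  increments=[
    [1, [0, 0, -0.001], [0, 0, 0]],
    [1, [0, 0, 0], [0, 0, 0]],
    [0.45, [0, 0, 0], [0, 0, 0]],
    [0.3, [0, 0, 0], [0, 0, 0]],
    [0.1, [0, 0, 0], [0, 0, 0]],
    [0, [0, 0, 0], [0, 0, 0]],
    [0, [0, 0, 0], [0, 0, 0]],
    [0, [0, 0, 0], [0, 0, 0]],
    [0, [0, 0, -0.01], [0, 0, 0]],
    [0, [0, 0, -0.02], [0, 0, 0]],
    [0, [0, 0, -0.03], [0, 0, 0]],
    [0, [0, 0, -0.03], [0, 0, 0]],
    [0, [0, 0, -0.03], [0, 0, 0]],
    [0, [0, 0, -0.03], [0, 0, 0]],
    [0, [0.02, 0, -0.01], [0, 0, 0]],
    [0, [0.03, 0, 0], [0, 0, 0]],
    [0, [0.03, 0, 0], [0, 0, 0]],
    [0, [0.03, 0, 0], [0, 0, 0]],
    [0, [0.02, 0, 0], [0, 0, 0]],
    [0, [0, 0, 0], [0, 0, 0]],
  ],
)

```text
time: 47.1
position: [0.5206, 0.0134, 0.1592]
eef_rot: [[-0.013, 1.0, -0.0], [1.0, 0.013, 0.002], [0.002, -0.0, -1.0]]
ft_force: [-0.2, -0.7, -0.0]
width: 1.001
```

Emit:
apply_moves(
  increments=[
    [0, [0.03, 0, 0], [0, 0, 0]],
    [0, [0.03, 0, 0], [0, 0, 0]],
    [0, [0, 0, 0], [0, 0, 0]],
    [0, [0, 0, 0], [0, 0, 0]],
    [0, [0, 0, 0], [0, 0, 0]],
  ],
)

```text
time: 47.6
position: [0.5204, 0.0674, 0.1586]
eef_rot: [[-0.005, 1.0, -0.001], [1.0, 0.005, -0.001], [-0.001, -0.001, -1.0]]
ft_force: [-0.3, -0.6, -1.1]
width: 0.998
```

```bash
python3 look.py p
python3 - <<'E'
from h import *
from bench import eyes
D=eyes.snapshot("top");hsv=cv2.cvtColor(D["frame"],cv2.COLOR_RGB2HSV);P=cloud(D)
for n,(y,zt) in dict(flask=(-.1204,.082),jar=(-.1924,.070),vial=(-.2644,.072),tube=(-.3364,.084)).items():
    m=(P[...,2]>zt-.006)&(abs(P[...,1]-y)<.034)&(abs(P[...,0]-.522)<.04)&(hsv[...,1]<90)
    q=P[m];print(n,m.sum(),q.mean(0).round(4),q[:,2].max().round(4),"err y",(q[:,1].mean()-y).round(4))
E
```

```text
[0.5204 0.0674 0.1586]
near 280 [ 0.047 -0.01   0.024] [0.068 0.014 0.079]
far 140 [-0.063 -0.01   0.022] [-0.042  0.006  0.08 ]
flask 80 [ 0.52   -0.1196  0.0817] 0.0861 err y 0.0008
jar 359 [ 0.5203 -0.1906  0.0699] 0.0738 err y 0.0018
vial 150 [ 0.5212 -0.2635  0.0715] 0.0752 err y 0.0009
tube 120 [ 0.5204 -0.3349  0.0834] 0.0873 err y 0.0015
```

View pics/scene_p.png

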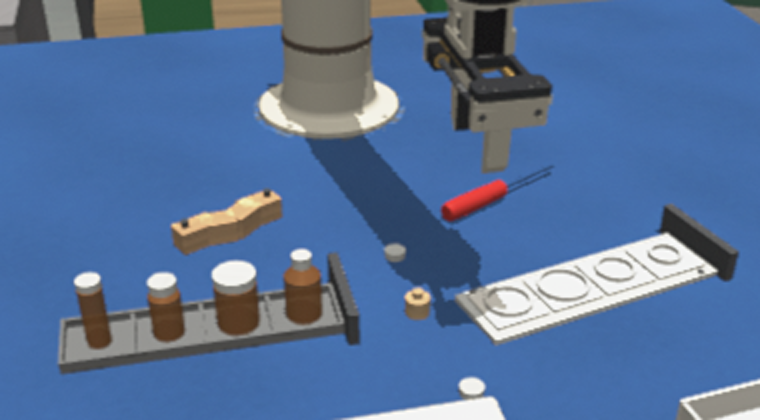

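View pics/top_p.png

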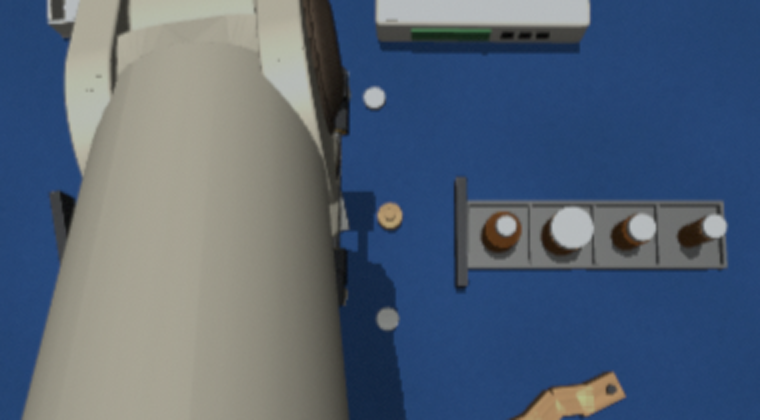

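All four bottles stand upright, one per compartment. From the carrier's stop the order is flask, jar, vial, tube, with caps in the top view at (506,226), (571,228), (641,228) and (714,228). The cap heights match bottles standing on the floor, and the arm is clear.

```bash
python3 -c "
from bench import robot
print(robot.sign_off(), robot.state()['time'])"
```

```text
the job is handed in; nothing more can be done
the job is handed in; nothing more can be done
```

All four bottles are in the carrier in reverse order, and the job was handed in at about 47.7 s of the 112 s allowed. From the carrier's stop they stand flask, jar, vial, tube. On the rail, the order from its stop was tube, vial, jar, flask.

- **Setting down:** I lowered each bottle in 0.5–2 mm steps until the wrist force showed contact, then backed off and released. The readings at contact were about 9–10 N for the vial, jar and flask. The tube was pressed to about 13 N by one extra 1 mm step.
- **Final checks:** The last pictures show all four upright, one per compartment, with cap centres within about 2 mm of the compartment centres. Cap heights match bottles resting on the floor. The gripper was open and more than 10 cm from anything it had placed.
- **Disagreement:** The reported TCP height read about 22–23 mm lower than the fingertips in the depth images. I used the camera heights for gripping. For placing I used the change in height from each pick-up, and contact came within about 0.1 mm of the predicted height each time.

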